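# Gauge the test bars, rack them by thickness and lock the rack

## Task

Gauge the test bars on the bench one after the other in the order red, yellow, blue, green (one of them may be missing): lay each flat on the floor of the tapered gauge, slide it in until it wedges, let it stay there for a moment, and note the colour band where it stops. Put each gauged bar flat into the rack pocket that has the label of that colour; when all the bars are in the rack, lay the aluminium keeper bar centred across its two notched posts. Leave the other things on the bench alone.

Things in the scene. Friction and masses are not known exactly. Their poses are not given: they have to be found in the camera images.
- bar_red: Red plastic test bar, 150 x 24 mm, lying flat; its thickness is 8, 12, 16 or 20 mm, no two bars alike, and which colour has which is not told: gauge it. Origin at the centre of its underside, x along its length, z up through its thickness. May be absent (None).
- bar_yellow: Yellow plastic test bar, 150 x 24 mm, lying flat; its thickness is 8, 12, 16 or 20 mm, no two bars alike, and which colour has which is not told: gauge it. Origin at the centre of its underside, x along its length, z up through its thickness. May be absent (None).
- bar_blue: Blue plastic test bar, 150 x 24 mm, lying flat; its thickness is 8, 12, 16 or 20 mm, no two bars alike, and which colour has which is not told: gauge it. Origin at the centre of its underside, x along its length, z up through its thickness. May be absent (None).
- bar_green: Green plastic test bar, 150 x 24 mm, lying flat; its thickness is 8, 12, 16 or 20 mm, no two bars alike, and which colour has which is not told: gauge it. Origin at the centre of its underside, x along its length, z up through its thickness. May be absent (None).
- keeper: Flat aluminium keeper bar with black rubber ends, 256 x 24 x 12 mm, 0.2 kg, lying flat on the bench at the start. Origin at the centre of its underside, x along its length.
- gauge: Tapered thickness gauge, fixed: two steel cheeks side by side on an 8 mm base plate, 27 mm wide each (|y| 40 to 67 mm), all below z = 76 mm; the 80 mm gap between them is open for the gripper. x points from the mouth into the slot, y across; origin on the bench below the mouth. Each cheek has a level floor rail, top at z = 30 mm, x = -50 to 130 mm, and a sloping roof above it.
- gauge_mouth (a point): Point at floor height in the open mouth (gauge x = y = 0, z = 30 mm), axes as the gauge's. Floor to roof is 23 mm here and falls by 4 mm every 26 mm along x, to the closed back at x = 112 mm. A bar lying flat across both floors (length along y) before the mouth and pushed along x with 5 to 10 N wedges under the roofs; held off the floors it wedges too early. It pulls out backwards.
- gauge_bands (a point): Point on the gauge's middle line (x = 46.5 mm, z = 30 mm), axes as the gauge's. The roof tops carry colour bands: orange nearest the mouth, then purple, white, black. The band beside a wedged bar's centre line is its size: centre line at gauge x = 7.5 mm orange (20 mm thick), 33.5 mm purple (16 mm), 59.5 mm white (12 mm), 85.5 mm black (8 mm).
- rack: Blue and grey rack, fixed, 262 mm long in x; origin on the bench at its middle. Pockets at x = -78, -26, 26, 78 mm, y = 0, one bar each, flat, length along y, on two rails (tops z = 25 mm, |y| 44 to 60 mm). A pocket is 46 mm (x) by 168 mm (y) between walls 42 mm high; its middle (|y| below 44 mm) is free of walls for the fingers, above an 8 mm base plate. Labels on a ledge at the -y ends.
- rack_posts (a point): Point midway between the rack's two aluminium posts (rack x = 0, y = 0, z = 55 mm), axes as the rack's. The posts stand at rack x = -119 and 119 mm, 20 mm thick in x, each with a U notch: floor at z = 55 mm, 34 mm wide in y, prongs up to z = 69 mm. The keeper's underside lies on both notch floors, its length along rack x, above the bars.
- label_orange: Orange label plate, 44 x 26 mm, fixed on the rack's ledge; it marks the pocket for bars that stop at the orange band. Axes as the rack's; its origin is 109 mm from the pocket's centre, which lies in its +y direction, at the pocket's x. Labels are in a different order each time.
- label_purple: Purple label plate, 44 x 26 mm, fixed on the rack's ledge; it marks the pocket for bars that stop at the purple band. Axes as the rack's; its origin is 109 mm from the pocket's centre, which lies in its +y direction, at the pocket's x. Labels are in a different order each time.
- label_white: White label plate, 44 x 26 mm, fixed on the rack's ledge; it marks the pocket for bars that stop at the white band. Axes as the rack's; its origin is 109 mm from the pocket's centre, which lies in its +y direction, at the pocket's x. Labels are in a different order each time.
- label_black: Black label plate, 44 x 26 mm, fixed on the rack's ledge; it marks the pocket for bars that stop at the black band. Axes as the rack's; its origin is 109 mm from the pocket's centre, which lies in its +y direction, at the pocket's x. Labels are in a different order each time.
- wash_bottle: Bystander: white wash bottle, 64 mm across, 140 mm tall.
- beaker: Bystander: glass beaker, 70 mm across, 90 mm tall.
- jar: Bystander: amber jar with black lid, 70 mm across, 90 mm tall.
- calculator: Bystander: black calculator, 160 x 80 x 18 mm.
- spatula: Bystander: spatula lying on the bench, 190 mm long.
There are look-alikes about, which are no part of the job. Several things look just like the bar_red: the one meant starts farthest to the robot's left.

How it is judged:
On the way, in this order (a step that is already met when the one before it is completed fails the run):
1. the red bar lies flat across both gauge floors, at rest, wedged where its thickness stops it (8 mm short to 12 mm past) (x of bar_red in the frame of gauge between 0.0255 and 0.0455 m and y of bar_red in the frame of gauge between -0.02 and 0.02 m and z of bar_red in the frame of gauge between 0.026 and 0.033 m and angle between the x axis of bar_red and the y axis of gauge, either way round below 0.1 rad and linear speed of bar_red below 0.02 m/s), for 0.3 s.
2. the yellow bar lies flat across both gauge floors, at rest, wedged where its thickness stops it (8 mm short to 12 mm past) (x of bar_yellow in the frame of gauge between 0.0775 and 0.0975 m and y of bar_yellow in the frame of gauge between -0.02 and 0.02 m and z of bar_yellow in the frame of gauge between 0.026 and 0.033 m and angle between the x axis of bar_yellow and the y axis of gauge, either way round below 0.1 rad and linear speed of bar_yellow below 0.02 m/s), for 0.3 s.
3. the blue bar lies flat across both gauge floors, at rest, wedged where its thickness stops it (8 mm short to 12 mm past) (x of bar_blue in the frame of gauge between -0.0005 and 0.0195 m and y of bar_blue in the frame of gauge between -0.02 and 0.02 m and z of bar_blue in the frame of gauge between 0.026 and 0.033 m and angle between the x axis of bar_blue and the y axis of gauge, either way round below 0.1 rad and linear speed of bar_blue below 0.02 m/s), for 0.3 s.
4. the green bar lies flat across both gauge floors, at rest, wedged where its thickness stops it (8 mm short to 12 mm past) (x of bar_green in the frame of gauge between 0.0515 and 0.0715 m and y of bar_green in the frame of gauge between -0.02 and 0.02 m and z of bar_green in the frame of gauge between 0.026 and 0.033 m and angle between the x axis of bar_green and the y axis of gauge, either way round below 0.1 rad and linear speed of bar_green below 0.02 m/s), for 0.3 s.
5. every bar lies flat in the pocket with its size's label (x of bar_red in the frame of label_purple between -0.02 and 0.02 m and y of bar_red in the frame of label_purple between 0.089 and 0.129 m and z of bar_red in the frame of rack between 0.021 and 0.03 m and angle between each of bar_red, bar_yellow, bar_blue, bar_green's own z axis and vertical below 0.12 rad and angle between the x axis of each of bar_red, bar_yellow, bar_blue, bar_green and the y axis of rack, either way round below 0.35 rad and linear speed of each of bar_red, bar_yellow, bar_blue, bar_green below 0.03 m/s and x of bar_yellow in the frame of label_black between -0.02 and 0.02 m and y of bar_yellow in the frame of label_black between 0.089 and 0.129 m and z of bar_yellow in the frame of rack between 0.021 and 0.03 m and x of bar_blue in the frame of label_orange between -0.02 and 0.02 m and y of bar_blue in the frame of label_orange between 0.089 and 0.129 m and z of bar_blue in the frame of rack between 0.021 and 0.03 m and x of bar_green in the frame of label_white between -0.02 and 0.02 m and y of bar_green in the frame of label_white between 0.089 and 0.129 m and z of bar_green in the frame of rack between 0.021 and 0.03 m), for 0.2 s.
6. the keeper lies across both posts, in their notches (all of step 5 and x of keeper in the frame of rack between -0.016 and 0.016 m and y of keeper in the frame of rack between -0.012 and 0.012 m and z of keeper in the frame of rack between 0.051 and 0.059 m and angle between the x axis of keeper and the x axis of rack, either way round below 0.1 rad and angle between keeper's own z axis and vertical below 0.1 rad and linear speed of keeper below 0.03 m/s), for 0.2 s.
At the end, for the whole second after the job is handed in: Every bar present rests flat in the rack pocket with the label of its gauge band (within 20 mm of the pocket's centre, on the rails), and the keeper rests level in both post notches, along the rack, its middle within 16 mm lengthwise and 12 mm sideways of the rack's (all of step 6); the robot touches nothing.
It fails at once if a bystander (wash bottle, beaker, jar, calculator, spatula) is shifted more than 5 cm (distance of any of wash_bottle, beaker, jar, calculator, spatula from where it was at the start of the episode above 0.05 m).
It fails at once if the wash bottle, beaker or jar is tipped over (angle between any of wash_bottle, beaker, jar's own z axis and vertical above 0.5 rad).
Of bar_red, bar_yellow, bar_blue, bar_green only 3 to 4 are there at a start; the rules pass over those that are not, and their reading is None.
At some moment in a run one of bar_red, bar_yellow, bar_blue, bar_green may be knocked a few centimetres aside while the robot is not near it.
It also fails if it takes over 210 s, if anything falls off the work surface, if the arm or the gripper's body presses on something with over 40 N, if the wrist force passes 120 N, or if a joint passes its speed limit or range.

## Robot

A 6-joint arm with a two-finger parallel gripper is mounted at the origin on the work surface. World frame = base frame: x ahead of the robot, y to its left, z up, the work surface at z = 0. Lengths are in m, angles in rad, forces in N, time in s.
With the tool pointing down it reaches from about 0.325 to 0.875 m from the base axis. Payload 4.4 kg.
Tool frame: the origin (TCP) lies on the front face of the gripper's body, between the roots of the fingers; the fingertips stand 73 mm ahead of it and the grasp point (between the pads) lies 54 mm ahead of it (hold_point_z is the distance from the TCP to the grasp point, in m); z points along the fingers, y is the direction in which the jaws open and shut (so a half turn about z gives the same grasp; the last joint's range is limited). The gripper opens to 85 mm and grips with 20 to 120 N. Pads are 22 mm wide; open, the fingers measure 114 mm over their backs; the gripper's body (76 mm by 85 mm) begins 54 mm behind the grasp point. The pads swing forward as they close: fully open they stand 13 mm farther back than shut.
Start: joints at [1.097, 0.207, 1.542, -0, 1.393, -0.15], TCP at [0.183, 0.545, 0.304] pointing down, gripper open.
Joint ranges: [-2.73, 2.73], [-0.86, 2.22], [0.23, 2.46], [-1.11, 4.25], [0.08, 2.63], [-2.82, 2.82]. Speed limits (rad/s): [2.79, 2.79, 3.14, 3.14, 3.14, 3.14].

## Interface

Orientations are given as a rotation vector (axis times angle).
In Python, from rig import * gives the robot as it stands. The module is installed in compiled form; this text tells all that it offers.
- The arm moves only by the shell command python3 -m jog 'ROWS' [FORCE]. ROWS is JSON, a list of rows, each an object with "xyz": the shift along the tool's x, y, z in mm, a list of three; "delta_rot": the turn, a rotation vector about the tool's x, y, z in degrees, a list of three; "grip": the gripper's target within -1 to 1 (fully open at 1, half-way at 0, shut at -1). In form: [{"xyz": [tx, ty, tz], "delta_rot": [wx, wy, wz], "grip": grip}, ...]. A call has 1 to 8 rows; each row is the pose to reach, as a shift and turn from the pose commanded when the call began, along the tool's axes at that moment; what a row does not reach only later rows make up. A row lasts 1/12 s, in which the tool goes at most 41.7 mm and 7.16 degrees, less where a joint would pass 70% of its speed; a pose out of reach is approached as far as the arm can. A call with a gripper value outside its range is refused whole. The fingers move at their own pace and stop on an object; FORCE is the grip in N (left out, the last holds). Time passes only in rows, so rows that repeat a pose let the fingers close. It gives the time, the measured TCP pose, the force and the opening at its end, in the units of the state.
- read_state(): the state, without advancing time (a new reading comes with each control period).
- snapshot(name): name is "scene" or "top"; returns the picture (400x640x3 uint8, red, green, blue); there is no depth.
- camera_model(name): a dict with "camera_matrix" (3x3 intrinsics, pixels), "k1" (the pictures are not rectified: a ray, as slopes to the right and down, at radius r is drawn at 1 + k1 r^2 times it, then the intrinsics apply), "position" and "orientation" of the camera in the world. Camera axes: x right, y down, z forward; pixel columns grow to the right and rows downward; lengths in m; the calibration is good to about 2 mm. A picture is of the moment at which its call begins. camera_model takes no time and is no camera call.
- sign_off(): hands the job in, once; it reports no verdict.
Trained networks look in the newest picture that a camera, given by its name, has taken for a name from the list of things; names that differ only in an ending like _2 or _b are one class to them, and where a whole thing is asked for, a point or a joint stands for the part that bears it (a point fixed in the world has none). Each returns a list of dicts, best first, with "p" (0 to 1); they miss things now and then, are a little off and sometimes report something else, mostly with a low value. They report only what shows in the picture. A call takes as long as a camera call. They do not tell look-alikes from the thing itself.
- recognise(camera, query): "xyz" ([x, y, z] in m, in world coordinates, good to about 4 mm: the middle of the surface that is visible of it).
The state is a dict: "time_s": time; "joints": joint angles; "joint_vel": joint speeds; "effort": joint torques, N m; "ee_pos": TCP position; "eef_rot": TCP orientation; "force": force on the tool from outside, world axes, zero at the start; "wrist_torque": the same for the moment, N m; "width": finger opening in m.
Only numpy, scipy, OpenCV 4.12 (cv2) and the standard library are available. Lean on these libraries where they do the work, as an engineer would, in place of code of your own. Each camera call takes 0.05 s, during which the arm holds its last target. There are 200 camera calls.

## Working session

There is one attempt and no reset: what is moved stays moved. The work goes in short steps, Python scripts to look and compute and a shell command to move; the robot and the scene stay as the last step left them, time stands still between calls to the robot, and variables do not carry over. Pictures are saved under pics/ and viewed, about 12 in all and at most 16, crops included, and the job is handed in when it is done.

```bash
mkdir -p pics; ls; python3 - <<'E'
from rig import *
import cv2
print(read_state())
for n in("scene","top"):
    im=snapshot(n); cv2.imwrite(f"pics/{n}0.png",cv2.cvtColor(im,cv2.COLOR_RGB2BGR)); print(n,camera_model(n))
for q in ["bar_red","bar_yellow","bar_blue","bar_green","keeper","gauge","rack","label_orange","label_purple","label_white","label_black","wash_bottle","beaker","jar","calculator","spatula"]:
    for c in("top","scene"):
        print(q,c,[(([round(v,3) for v in d["xyz"]]),round(d["p"],2)) for d in recognise(c,q)])
E
```

```text
pics
{'time_s': 0.0, 'joints': array([ 1.09648524e+00,  2.07475746e-01,  1.54296763e+00,  3.44448957e-05,
        1.39352676e+00, -1.50523942e-01]), 'joint_vel': array([ 0.00088298,  0.00037296, -0.00035685, -0.0008473 , -0.00120551,
       -0.00165911]), 'effort': array([-8.04946576e-04, -3.83036792e+01, -2.91592133e+01, -1.86010284e-04,
        1.05233589e-02,  1.10045511e-05]), 'ee_pos': array([0.18267972, 0.54457527, 0.30268744]), 'eef_rot': array([-0.50627102, -3.09975613,  0.00353654]), 'force': array([-0.53463221,  0.66969176, -0.37233368]), 'wrist_torque': array([ 0.02262511,  0.02184075, -0.00098325]), 'width': 0.08502179182776544}
scene {'camera_matrix': array([[515.56043803,   0.        , 318.20847067],
       [  0.        , 515.56043803, 198.80332092],
       [  0.        ,   0.        ,   1.        ]]), 'k1': -0.056548337530720125, 'position': array([1.52105735, 0.91246571, 1.30517721]), 'orientation': array([-0.99950411, -2.41540662,  1.04219984])}
top {'camera_matrix': array([[376.31322518,   0.        , 322.21013881],
       [  0.        , 376.31322518, 203.25408348],
[... 1425 characters left out ...]
p [([0.551, -0.482, 0.017], 0.47)]
label_white scene [([0.663, 0.193, 0.032], 0.58)]
label_black top []
label_black scene [([0.506, 0.168, 0.033], 0.43)]
wash_bottle top [([0.743, 0.058, 0.096], 0.95)]
wash_bottle scene [([0.77, 0.076, 0.083], 0.95), ([0.615, 0.186, 0.032], 0.66)]
beaker top [([0.761, 0.174, 0.049], 0.93)]
beaker scene [([0.752, 0.179, 0.065], 0.8)]
jar top [([0.763, -0.094, 0.091], 0.68)]
jar scene [([0.791, -0.074, 0.064], 0.67)]
calculator top [([0.552, -0.484, 0.016], 0.93)]
calculator scene [([0.561, -0.475, 0.019], 0.92), ([0.754, 0.177, 0.063], 0.57)]
spatula top [([0.501, 0.435, 0.002], 0.59), ([0.566, 0.281, 0.013], 0.5)]
spatula scene [([0.506, 0.44, 0.002], 0.71)]
```

View pics/top0.png

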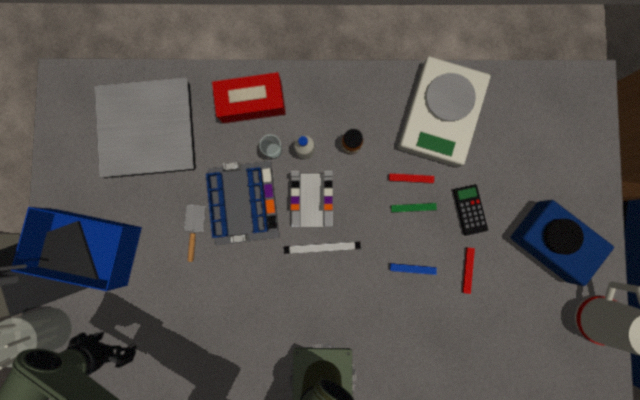

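View pics/scene0.png

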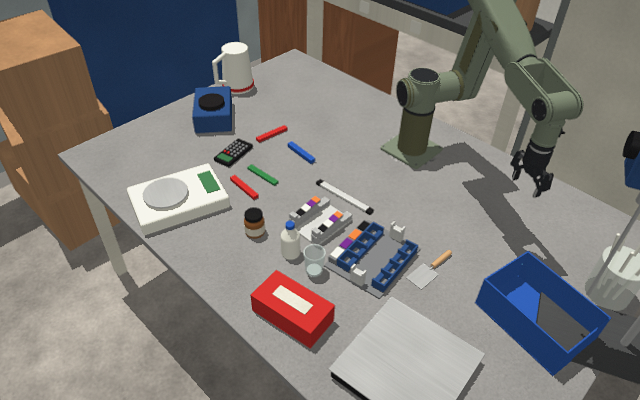

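```bash
cat > h.py <<'E'
from rig import *
import numpy as np, cv2
from scipy.spatial.transform import Rotation as R
def cam(n):
    c=camera_model(n); return np.array(c["camera_matrix"]),c["k1"],np.array(c["position"]),R.from_rotvec(c["orientation"]).as_matrix()
def proj(n,P):
    K,k,p,M=cam(n); q=(np.atleast_2d(P)-p)@M; s=q[:,:2]/q[:,2:]
    s=s*(1+k*(s**2).sum(1,keepdims=True)); return s*[K[0,0],K[1,1]]+K[:2,2]
def back(n,uv,z):
    K,k,p,M=cam(n); d=(np.atleast_2d(uv)-K[:2,2])/[K[0,0],K[1,1]]; s=d.copy()
    for _ in range(8): s=d/(1+k*(s**2).sum(1,keepdims=True))
    r=np.c_[s,np.ones(len(s))]@M.T; return p+r*((z-p[2])/r[:,2])[:,None]
def ortho(n,im,x0,x1,y0,y1,z,s=1500):  # world window -> picture, up=+x, left=+y
    h,w=int((x1-x0)*s),int((y1-y0)*s); v,u=np.mgrid[:h,:w]
    P=np.c_[(x1-v/s).ravel(),(y1-u/s).ravel(),np.full(h*w,z)]
    m=proj(n,P).astype(np.float32).reshape(h,w,2)
    return cv2.remap(im,m[...,0],m[...,1],cv2.INTER_CUBIC)
def blob(n,im,near,z,col,r=0.11):
    f=im.astype(int); a,b,c=f[...,0],f[...,1],f[...,2]
    m={"red":(a>90)&(b<a*.45)&(c<a*.45),"blue":(c>70)&(a<c*.7)&(b<c*.75),"green":(b>60)&(a<b*.6)&(c<b*.75)}[col]
    v,u=np.nonzero(m); P=back(n,np.c_[u,v],z)[:,:2]; P=P[np.linalg.norm(P-near,axis=1)<r]
    (c,(w,h),t)=cv2.minAreaRect((P*1000).astype(np.float32)); d=P-P.mean(0)
    e=np.linalg.svd(d)[2][0] if len(P)<5000 else [0,1]; e=e*np.sign(e[1])
    return np.round(c,1),np.round(P.mean(0)*1000,1),(round(w),round(h)),"yaw of long axis from +y, deg (ccw+):",round(float(np.degrees(np.arctan2(-e[0],e[1]))),1)
def goto(x,y,zg,ang=0):
    """grasp point to x,y,zg (m); jaws (tool y) along world x turned ccw by ang deg. Prints tool shift mm, turn deg"""
    s=read_state(); T=R.from_rotvec(s["eef_rot"]); best=None
    for sg in(1,-1):
        a=np.radians(ang); ty=sg*np.array([np.cos(a),np.sin(a),0]); tz=np.array([0,0,-1.]); tx=np.cross(ty,tz)
        w=(T.inv()*R.from_matrix(np.c_[tx,ty,tz])).as_rotvec(degrees=True)
        j6=s["joints"][5]
        print("  shift",np.round(T.inv().apply(np.array([x,y,zg+.054])-s["ee_pos"])*1000,1),"turn",np.round(w,2),"j6",round(float(j6),2))
def st():
    s=read_state(); print("t",round(s["time_s"],2),"grasp",np.round((s["ee_pos"]+R.from_rotvec(s["eef_rot"]).apply([0,0,.054]))*1000,1),"F",np.round(s["force"],1),"w",round(s["width"]*1000,1))
E
python3 - <<'E'
from h import *
for n in("top","scene"):
    im=snapshot(n)
    print(n)
    print(blob(n,im,[.659,-.295],.016,"red"))
    print(blob(n,im,[.559,-.30],.012,"green"))
    print(blob(n,im,[.36,-.293],.020,"blue"))
    o=ortho(n,im,.36,.76,-.08,.42,.03)
    # gauge guess and rack guess overlays
    def box(cx,cy,yaw,pts,z,col):
        a=np.radians(yaw); c,s=np.cos(a),np.sin(a)
        q=[]
        for x,y in pts:
            X=cx+c*x-s*y; Y=cy+s*x+c*y
            Pw=back(n,proj(n,[[X,Y,z]]),.03)[0]; q.append([(.42-Pw[1])*1500,(.76-Pw[0])*1500])
        cv2.polylines(o,[np.int32(q)],True,col,1)
    for y0,y1 in((40,67),(-67,-40)):
        box(.545,.036,0,[(-.05,y0/1e3),(.13,y0/1e3),(.13,y1/1e3),(-.05,y1/1e3)],.03,(0,255,255))
    for x in(-.078,-.026,.026,.078):
        box(.584,.288,-3,[(x-.022,-.122),(x+.022,-.122),(x+.022,-.096),(x-.022,-.096)],.031,(255,255,0))
        box(.584,.288,-3,[(x-.023,-.084),(x+.023,-.084),(x+.023,.084),(x-.023,.084)],.042,(255,0,255))
    cv2.imwrite(f"pics/o_{n}.png",cv2.cvtColor(o,cv2.COLOR_RGB2BGR))
E
```

```text
top
(array([ 658.2, -292.7]), array([ 658. , -293.3]), (148, 24), 'yaw of long axis from +y, deg (ccw+):', -2.9)
(array([ 559.7, -299.5]), array([ 559.7, -300.1]), (23, 148), 'yaw of long axis from +y, deg (ccw+):', 3.6)
(array([ 357.2, -295.7]), array([ 357.2, -295.7]), (152, 26), 'yaw of long axis from +y, deg (ccw+):', -4.5)
scene
(array([ 664.9, -287.8]), array([ 665.3, -286. ]), (158, 30), 'yaw of long axis from +y, deg (ccw+):', -3.8)
(array([ 566.1, -296.9]), array([ 565.8, -295.2]), (28, 153), 'yaw of long axis from +y, deg (ccw+):', 2.7)
(array([ 365.6, -288.3]), array([ 365.9, -286.8]), (164, 38), 'yaw of long axis from +y, deg (ccw+):', -6.2)
```

View pics/o_top.png

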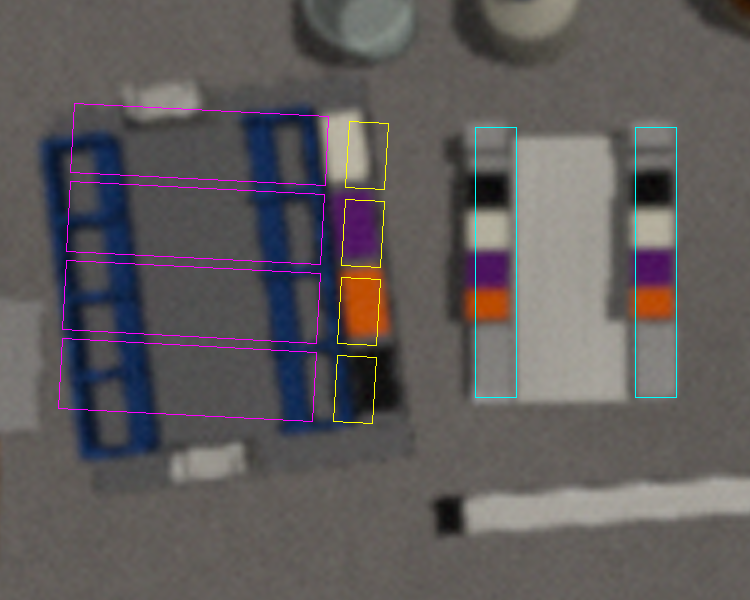

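```bash
python3 -c "
from h import *
goto(.658,-.293,.16,-2.9)"
```

```text
shift [-717.  -643.5   89.9] turn [-0.    0.   74.35] j6 -0.15
  shift [-717.  -643.5   89.9] turn [  -0.     -0.   -105.65] j6 -0.15
```

```bash
python3 -m jog '[{"xyz":[-240,-215,30],"delta_rot":[0,0,40],"grip":1},{"xyz":[-240,-215,30],"delta_rot":[0,0,40],"grip":1},{"xyz":[-240,-215,30],"delta_rot":[0,0,40],"grip":1},{"xyz":[-240,-215,30],"delta_rot":[0,0,40],"grip":1},{"xyz":[-240,-215,30],"delta_rot":[0,0,40],"grip":1},{"xyz":[-240,-215,30],"delta_rot":[0,0,40],"grip":1},{"xyz":[-240,-215,30],"delta_rot":[0,0,40],"grip":1},{"xyz":[-240,-215,30],"delta_rot":[0,0,40],"grip":1}]' 40; python3 -c "
from h import *
st();goto(.658,-.293,.16,-2.9)"
```

```text
time_s: 2.47
ee_pos: [0.3429, 0.2625, 0.2739]
eef_rot: [1.537, 2.739, 0.0]
force: [0.3, 0.5, -1.0]
width: 0.0852
t 2.47 grasp [342.9 262.5 219.9] F [ 0.3  0.5 -1. ] w 85.2
  shift [-638.3  -20.3   60.4] turn [ 0.04  0.04 34.28] j6 -0.09
  shift [-638.3  -20.3   60.4] turn [-5.0000e-02  6.0000e-02 -1.4572e+02] j6 -0.09
```

```bash
python3 -m jog '[{"xyz":[-300,-10,30],"delta_rot":[0,0,34.3],"grip":1},{"xyz":[-300,-10,30],"delta_rot":[0,0,34.3],"grip":1},{"xyz":[-300,-10,30],"delta_rot":[0,0,34.3],"grip":1},{"xyz":[-300,-10,30],"delta_rot":[0,0,34.3],"grip":1},{"xyz":[-300,-10,30],"delta_rot":[0,0,34.3],"grip":1},{"xyz":[-300,-10,30],"delta_rot":[0,0,34.3],"grip":1},{"xyz":[-300,-10,30],"delta_rot":[0,0,34.3],"grip":1},{"xyz":[-300,-10,30],"delta_rot":[0,0,34.3],"grip":1}]'; python3 -c "
from h import *
st();goto(.658,-.293,.16,-2.9)"
```

```text
time_s: 3.13
ee_pos: [0.4925, -0.0012, 0.244]
eef_rot: [2.279, 2.157, -0.0]
force: [-0.7, 0.8, 0.4]
width: 0.0855
t 3.13 grasp [492.7  -1.3 190. ] F [-0.7  0.8  0.4] w 85.5
  shift [-282.2  181.1   31.1] turn [ 0.15  0.14 -0.24] j6 -0.12
  shift [-282.2  181.1   31.1] turn [  0.22  -0.23 179.76] j6 -0.12
```

```bash
python3 -m jog '[{"xyz":[-282,181,30],"delta_rot":[0,0,0],"grip":1},{"xyz":[-282,181,30],"delta_rot":[0,0,0],"grip":1},{"xyz":[-282,181,30],"delta_rot":[0,0,0],"grip":1},{"xyz":[-282,181,30],"delta_rot":[0,0,0],"grip":1},{"xyz":[-282,181,30],"delta_rot":[0,0,0],"grip":1},{"xyz":[-282,181,30],"delta_rot":[0,0,0],"grip":1},{"xyz":[-282,181,30],"delta_rot":[0,0,0],"grip":1},{"xyz":[-282,181,30],"delta_rot":[0,0,0],"grip":1}]'; python3 -m jog '[{"xyz":[0,0,0],"delta_rot":[0,0,0],"grip":1},{"xyz":[0,0,0],"delta_rot":[0,0,0],"grip":1},{"xyz":[0,0,0],"delta_rot":[0,0,0],"grip":1}]' ; python3 -c "
from h import *
st();goto(.658,-.293,.021,-2.9)
for n in ('top','scene'):
  im=snapshot(n)
  try: print(blob(n,im,[.659,-.295],.016,'red'))
  except Exception as e: print(e)
"
```

```text
time_s: 3.8
ee_pos: [0.6561, -0.2854, 0.2138]
eef_rot: [-2.276, -2.165, -0.0]
force: [0.6, -0.4, 0.4]
width: 0.0855
time_s: 4.05
ee_pos: [0.655, -0.2836, 0.2134]
eef_rot: [-2.275, -2.164, -0.0]
force: [-0.7, 0.1, 0.1]
width: 0.0853
t 4.05 grasp [ 654.9 -283.5  159.4] F [-0.7  0.1  0.1] w 85.3
  shift [ -9.5   3.7 138.3] turn [-0.08 -0.08  0.04] j6 -0.48
  shift [ -9.5   3.7 138.3] turn [ 1.3000e-01 -1.3000e-01 -1.7996e+02] j6 -0.48
(array([ 658.3, -299.6]), array([ 659.3, -270.4]), (134, 22), 'yaw of long axis from +y, deg (ccw+):', -5.8)
(array([ 664.9, -287.8]), array([ 665.4, -286.1]), (158, 30), 'yaw of long axis from +y, deg (ccw+):', -3.9)
```

```bash
python3 -m jog '[{"xyz":[-9,3.5,100],"delta_rot":[0,0,0],"grip":1},{"xyz":[-9,3.5,100],"delta_rot":[0,0,0],"grip":1},{"xyz":[-9,3.5,100],"delta_rot":[0,0,0],"grip":1},{"xyz":[-9,3.5,138],"delta_rot":[0,0,0],"grip":1},{"xyz":[-9,3.5,138],"delta_rot":[0,0,0],"grip":1},{"xyz":[-9,3.5,138],"delta_rot":[0,0,0],"grip":1},{"xyz":[-9,3.5,138],"delta_rot":[0,0,0],"grip":1}]'; python3 -m jog '[{"xyz":[0,0,0],"delta_rot":[0,0,0],"grip":-1},{"xyz":[0,0,0],"delta_rot":[0,0,0],"grip":-1},{"xyz":[0,0,0],"delta_rot":[0,0,0],"grip":-1},{"xyz":[0,0,0],"delta_rot":[0,0,0],"grip":-1},{"xyz":[0,0,0],"delta_rot":[0,0,0],"grip":-1},{"xyz":[0,0,0],"delta_rot":[0,0,0],"grip":-1},{"xyz":[0,0,0],"delta_rot":[0,0,0],"grip":-1},{"xyz":[0,0,0],"delta_rot":[0,0,0],"grip":-1}]' 40; python3 -c "
from h import *
st()"
```

```text
time_s: 4.73
ee_pos: [0.6593, -0.2931, 0.0784]
eef_rot: [2.273, 2.165, 0.001]
force: [0.6, 0.1, 0.9]
width: 0.0856
time_s: 5.4
ee_pos: [0.6589, -0.2937, 0.0773]
eef_rot: [2.275, 2.164, 0.001]
force: [-0.3, 0.6, 5.6]
width: 0.0228
t 5.4 grasp [ 659.  -293.8   23.3] F [-0.3  0.6  5.6] w 22.8
```

```bash
python3 -m jog '[{"xyz":[0,0,-140],"delta_rot":[0,0,0],"grip":-1},{"xyz":[0,0,-140],"delta_rot":[0,0,0],"grip":-1},{"xyz":[0,0,-140],"delta_rot":[0,0,0],"grip":-1},{"xyz":[0,0,-140],"delta_rot":[0,0,0],"grip":-1},{"xyz":[0,0,-140],"delta_rot":[0,0,0],"grip":-1},{"xyz":[0,0,-140],"delta_rot":[0,0,0],"grip":-1}]'; python3 -c "
from h import *
st();goto(.515,.038,.13,0)"
```

```text
time_s: 5.9
ee_pos: [0.6585, -0.2935, 0.2168]
eef_rot: [2.275, 2.165, 0.001]
force: [-0.6, -0.2, -2.1]
width: 0.023
t 5.9 grasp [ 658.6 -293.5  162.8] F [-0.6 -0.2 -2.1] w 23.0
  shift [ 323.9 -159.8   32.3] turn [ 0.07  0.04 -2.85] j6 -0.49
  shift [ 323.9 -159.8   32.3] turn [ 6.0000e-02 -1.1000e-01  1.7715e+02] j6 -0.49
```

```bash
python3 -m jog '[{"xyz":[162,-80,10],"delta_rot":[0,0,-2.8],"grip":-1},{"xyz":[162,-80,10],"delta_rot":[0,0,-2.8],"grip":-1},{"xyz":[162,-80,10],"delta_rot":[0,0,-2.8],"grip":-1},{"xyz":[162,-80,10],"delta_rot":[0,0,-2.8],"grip":-1},{"xyz":[324,-160,10],"delta_rot":[0,0,-2.8],"grip":-1},{"xyz":[324,-160,10],"delta_rot":[0,0,-2.8],"grip":-1},{"xyz":[324,-160,10],"delta_rot":[0,0,-2.8],"grip":-1},{"xyz":[324,-160,10],"delta_rot":[0,0,-2.8],"grip":-1}]';python3 -c "
from h import *
st();goto(.515,.038,.13,0)"
```

```text
time_s: 6.57
ee_pos: [0.5223, 0.0142, 0.2024]
eef_rot: [-2.219, -2.216, 0.007]
force: [0.8, 1.5, -0.9]
width: 0.0229
t 6.57 grasp [521.9  14.2 148.4] F [ 0.8  1.5 -0.9] w 22.9
  shift [23.8 -7.2 18.5] turn [-0.42 -0.07 -0.08] j6 -0.14
  shift [23.8 -7.2 18.5] turn [-1.0000e-01  6.6000e-01  1.7992e+02] j6 -0.14
```

```bash
python3 -m jog '[{"xyz":[22,-7,60],"delta_rot":[0,0,0],"grip":-1},{"xyz":[22,-7,60],"delta_rot":[0,0,0],"grip":-1},{"xyz":[22,-7,60],"delta_rot":[0,0,0],"grip":-1},{"xyz":[22,-7,60],"delta_rot":[0,0,0],"grip":-1},{"xyz":[22,-7,60],"delta_rot":[0,0,0],"grip":-1}]';python3 -c "
from h import *
st();goto(.515,.038,.053,0)
im=snapshot('scene'); cv2.imwrite('pics/s1.png',cv2.resize(cv2.cvtColor(im[150:290,240:440],cv2.COLOR_RGB2BGR),None,fx=4,fy=4,interpolation=2))"
```

```text
time_s: 6.98
ee_pos: [0.519, 0.0337, 0.1458]
eef_rot: [-2.222, -2.219, 0.002]
force: [-0.1, 0.7, -0.1]
width: 0.0226
t 6.98 grasp [518.9  33.7  91.8] F [-0.1  0.7 -0.1] w 22.6
  shift [ 4.3 -3.9 38.8] turn [-0.07  0.01 -0.08] j6 -0.1
  shift [ 4.3 -3.9 38.8] turn [2.0000e-02 1.0000e-01 1.7992e+02] j6 -0.1
```

View pics/s1.png

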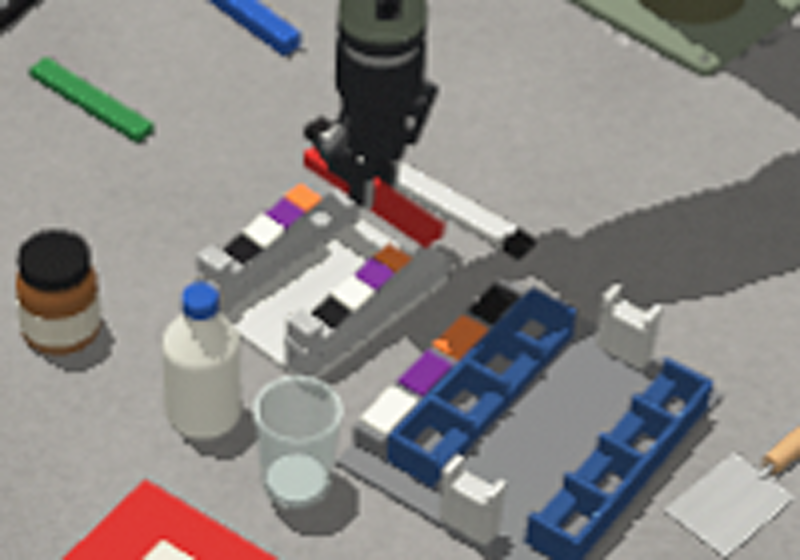

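```bash
python3 -m jog '[{"xyz":[4,-4,25],"delta_rot":[0,0,0],"grip":-1},{"xyz":[4,-4,25],"delta_rot":[0,0,0],"grip":-1},{"xyz":[4,-4,32],"delta_rot":[0,0,0],"grip":-1},{"xyz":[4,-4,35],"delta_rot":[0,0,0],"grip":-1},{"xyz":[4,-4,37],"delta_rot":[0,0,0],"grip":-1},{"xyz":[4,-4,37],"delta_rot":[0,0,0],"grip":-1}]'; python3 -m jog '[{"xyz":[0,0,2],"delta_rot":[0,0,0],"grip":-1},{"xyz":[0,0,2],"delta_rot":[0,0,0],"grip":-1},{"xyz":[0,0,2],"delta_rot":[0,0,0],"grip":-1}]';python3 -c "
from h import *
st()"
```

```text
time_s: 7.53
ee_pos: [0.5153, 0.0379, 0.1096]
eef_rot: [2.223, 2.22, 0.001]
force: [-1.0, -0.6, -1.4]
width: 0.0229
time_s: 7.78
ee_pos: [0.5151, 0.0382, 0.1075]
eef_rot: [2.222, 2.22, 0.0]
force: [0.0, 0.9, -1.3]
width: 0.0229
t 7.78 grasp [515.1  38.2  53.5] F [ 0.   0.9 -1.3] w 22.9
```

```bash
python3 -m jog '[{"xyz":[0,0,2],"delta_rot":[0,0,0],"grip":-1},{"xyz":[0,0,2],"delta_rot":[0,0,0],"grip":-1},{"xyz":[0,0,2],"delta_rot":[0,0,0],"grip":-1}]'; python3 -m jog '[{"xyz":[0,0,0],"delta_rot":[0,0,0],"grip":0},{"xyz":[0,0,0],"delta_rot":[0,0,0],"grip":0},{"xyz":[0,0,0],"delta_rot":[0,0,0],"grip":0},{"xyz":[0,0,0],"delta_rot":[0,0,0],"grip":0},{"xyz":[0,0,0],"delta_rot":[0,0,0],"grip":0},{"xyz":[0,0,0],"delta_rot":[0,0,0],"grip":0}]';python3 -c "
from h import *
st()
im=snapshot('scene'); cv2.imwrite('pics/s2.png',cv2.resize(cv2.cvtColor(im[170:250,280:380],cv2.COLOR_RGB2BGR),None,fx=7,fy=7,interpolation=2))"
```

```text
time_s: 8.03
ee_pos: [0.5153, 0.0383, 0.1071]
eef_rot: [2.222, 2.221, 0.0]
force: [-4.3, -0.4, 11.3]
width: 0.023
time_s: 8.53
ee_pos: [0.5148, 0.0383, 0.1051]
eef_rot: [-2.222, -2.22, 0.0]
force: [0.6, 0.9, -0.0]
width: 0.0426
t 8.53 grasp [514.8  38.3  51.1] F [ 0.6  0.9 -0. ] w 42.6
```

View pics/s2.png

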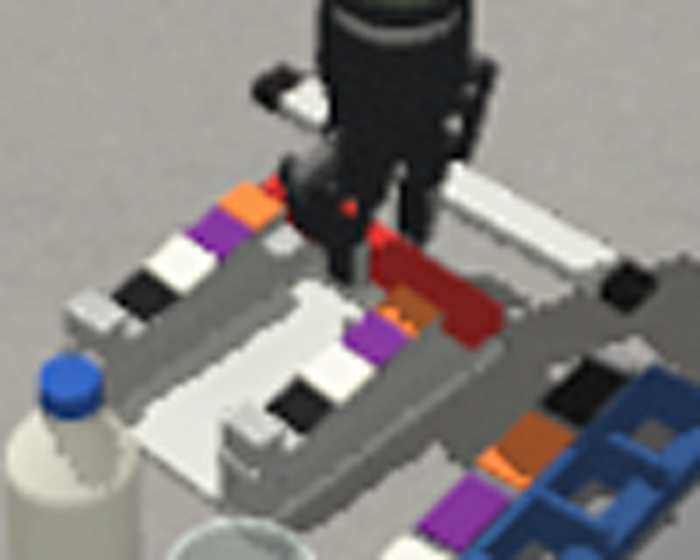

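```bash
python3 -m jog '[{"xyz":[0,8,0],"delta_rot":[0,0,0],"grip":0},{"xyz":[0,15,0],"delta_rot":[0,0,0],"grip":0},{"xyz":[0,22,0],"delta_rot":[0,0,0],"grip":0},{"xyz":[0,29,0],"delta_rot":[0,0,0],"grip":0},{"xyz":[0,36,0],"delta_rot":[0,0,0],"grip":0},{"xyz":[0,43,0],"delta_rot":[0,0,0],"grip":0},{"xyz":[0,50,0],"delta_rot":[0,0,0],"grip":0},{"xyz":[0,56,0],"delta_rot":[0,0,0],"grip":0}]'; for i in 1; do python3 -m jog '[{"xyz":[0,3,0],"delta_rot":[0,0,0],"grip":0},{"xyz":[0,6,0],"delta_rot":[0,0,0],"grip":0},{"xyz":[0,6,0],"delta_rot":[0,0,0],"grip":0}]'; done; python3 -m jog '[{"xyz":[0,2,0],"delta_rot":[0,0,0],"grip":0},{"xyz":[0,4,0],"delta_rot":[0,0,0],"grip":0},{"xyz":[0,4,0],"delta_rot":[0,0,0],"grip":0}]'
```

```text
time_s: 9.25
ee_pos: [0.5718, 0.0382, 0.1053]
eef_rot: [2.222, 2.22, 0.0]
force: [-1.6, -0.3, 1.3]
width: 0.0428
time_s: 9.5
ee_pos: [0.5776, 0.0382, 0.1054]
eef_rot: [2.222, 2.22, 0.001]
force: [-0.4, 1.0, 0.4]
width: 0.0424
time_s: 9.75
ee_pos: [0.5811, 0.0382, 0.1053]
eef_rot: [2.222, 2.22, 0.0]
force: [0.2, -0.1, 0.1]
width: 0.043
```

```bash
python3 -m jog '[{"xyz":[0,2,0],"delta_rot":[0,0,0],"grip":0},{"xyz":[0,2,0],"delta_rot":[0,0,0],"grip":0}]';python3 -m jog '[{"xyz":[0,2,0],"delta_rot":[0,0,0],"grip":0},{"xyz":[0,2,0],"delta_rot":[0,0,0],"grip":0}]'; python3 -m jog '[{"xyz":[0,2,0],"delta_rot":[0,0,0],"grip":0},{"xyz":[0,2,0],"delta_rot":[0,0,0],"grip":0}]'
```

```text
time_s: 9.92
ee_pos: [0.5831, 0.0382, 0.1053]
eef_rot: [2.222, 2.22, 0.0]
force: [-0.0, -0.2, -0.4]
width: 0.0428
time_s: 10.08
ee_pos: [0.5852, 0.0382, 0.1054]
eef_rot: [2.222, 2.22, 0.001]
force: [0.6, -0.5, -0.1]
width: 0.0429
time_s: 10.25
ee_pos: [0.587, 0.0382, 0.1053]
eef_rot: [-2.222, -2.22, 0.0]
force: [-1.4, -0.1, -0.0]
width: 0.0427
```

```bash
python3 -m jog '[{"xyz":[0,2,0],"delta_rot":[0,0,0],"grip":0},{"xyz":[0,2,0],"delta_rot":[0,0,0],"grip":0}]';python3 -c "
from h import *
st()
im=snapshot('scene'); cv2.imwrite('pics/s3.png',cv2.resize(cv2.cvtColor(im[170:250,280:380],cv2.COLOR_RGB2BGR),None,fx=7,fy=7,interpolation=2))"
```

```text
time_s: 10.42
ee_pos: [0.5877, 0.0382, 0.1049]
eef_rot: [-2.22, -2.219, 0.004]
force: [-4.2, -0.2, 3.6]
width: 0.0425
t 10.42 grasp [587.5  38.2  50.9] F [-4.2 -0.2  3.6] w 42.5
```

View pics/s3.png

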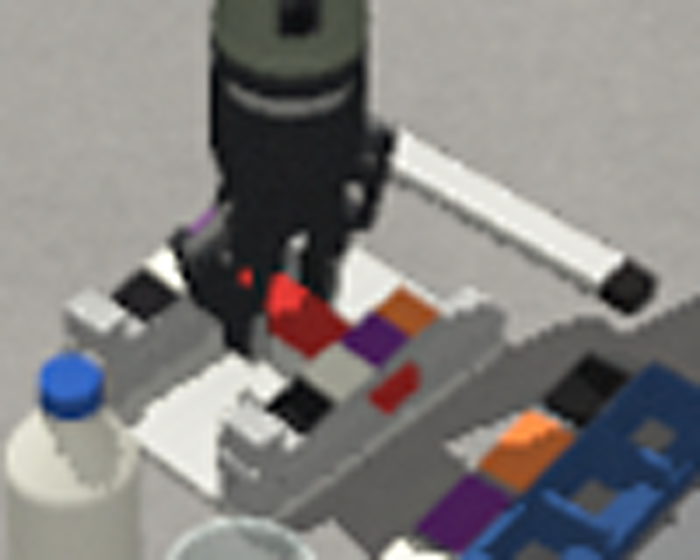

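```bash
python3 -m jog '[{"xyz":[0,1.5,0],"delta_rot":[0,0,0],"grip":0},{"xyz":[0,1.5,0],"delta_rot":[0,0,0],"grip":0},{"xyz":[0,1.5,0],"delta_rot":[0,0,0],"grip":0},{"xyz":[0,1.5,0],"delta_rot":[0,0,0],"grip":0},{"xyz":[0,1.5,0],"delta_rot":[0,0,0],"grip":0},{"xyz":[0,1.5,0],"delta_rot":[0,0,0],"grip":0}]';python3 -m jog '[{"xyz":[0,1,0],"delta_rot":[0,0,0],"grip":0},{"xyz":[0,1,0],"delta_rot":[0,0,0],"grip":0},{"xyz":[0,-4,0],"delta_rot":[0,0,0],"grip":0},{"xyz":[0,-4,0],"delta_rot":[0,0,0],"grip":0},{"xyz":[0,-4,0],"delta_rot":[0,0,0],"grip":0},{"xyz":[0,-4,0],"delta_rot":[0,0,0],"grip":0},{"xyz":[0,-4,0],"delta_rot":[0,0,0],"grip":0},{"xyz":[0,-4,0],"delta_rot":[0,0,0],"grip":0}]';python3 -m jog '[{"xyz":[0,0,0],"delta_rot":[0,0,0],"grip":0},{"xyz":[0,0,0],"delta_rot":[0,0,0],"grip":0},{"xyz":[0,0,0],"delta_rot":[0,0,0],"grip":0}]'
```

```text
time_s: 10.97
ee_pos: [0.5881, 0.0382, 0.1047]
eef_rot: [-2.219, -2.218, 0.007]
force: [-7.2, -0.3, 4.9]
width: 0.0427
time_s: 11.63
ee_pos: [0.5869, 0.0382, 0.1055]
eef_rot: [2.222, 2.22, 0.001]
force: [-0.3, 0.1, -0.4]
width: 0.0426
time_s: 11.88
ee_pos: [0.5865, 0.0382, 0.1052]
eef_rot: [2.222, 2.22, 0.0]
force: [-0.6, 0.8, -0.5]
width: 0.043
```

```bash
python3 -m jog '[{"xyz":[0,-8,-2.5],"delta_rot":[0,0,0],"grip":0},{"xyz":[0,-8,-2.5],"delta_rot":[0,0,0],"grip":0},{"xyz":[0,-8,-2.5],"delta_rot":[0,0,0],"grip":-1},{"xyz":[0,-8,-2.5],"delta_rot":[0,0,0],"grip":-1},{"xyz":[0,-8,-2.5],"delta_rot":[0,0,0],"grip":-1},{"xyz":[0,-8,-2.5],"delta_rot":[0,0,0],"grip":-1},{"xyz":[0,-8,-2.5],"delta_rot":[0,0,0],"grip":-1},{"xyz":[0,-8,-2.5],"delta_rot":[0,0,0],"grip":-1}]' 40;python3 -m jog '[{"xyz":[0,-5,0],"delta_rot":[0,0,0],"grip":-1},{"xyz":[0,-15,0],"delta_rot":[0,0,0],"grip":-1},{"xyz":[0,-30,0],"delta_rot":[0,0,0],"grip":-1},{"xyz":[0,-45,0],"delta_rot":[0,0,0],"grip":-1},{"xyz":[0,-60,0],"delta_rot":[0,0,0],"grip":-1},{"xyz":[0,-70,0],"delta_rot":[0,0,0],"grip":-1},{"xyz":[0,-70,0],"delta_rot":[0,0,0],"grip":-1}]' ; python3 -m jog '[{"xyz":[0,0,-70],"delta_rot":[0,0,0],"grip":-1},{"xyz":[0,0,-70],"delta_rot":[0,0,0],"grip":-1},{"xyz":[0,0,-70],"delta_rot":[0,0,0],"grip":-1},{"xyz":[0,0,-70],"delta_rot":[0,0,0],"grip":-1}]'; python3 -c "
from h import *
st(); goto(.5958,.2918,.12,7.4)"
```

```text
time_s: 12.55
ee_pos: [0.5783, 0.0382, 0.1081]
eef_rot: [-2.222, -2.22, 0.001]
force: [-3.8, 0.4, 6.2]
width: 0.0231
time_s: 13.13
ee_pos: [0.5071, 0.0382, 0.108]
eef_rot: [-2.222, -2.22, 0.001]
force: [-2.7, -0.1, 6.3]
width: 0.0227
time_s: 13.47
ee_pos: [0.5099, 0.0381, 0.1794]
eef_rot: [2.22, 2.218, 0.004]
force: [-0.2, 0.0, -1.6]
width: 0.0232
t 13.47 grasp [510.1  38.1 125.4] F [-0.2  0.  -1.6] w 23.2
  shift [253.7  85.7   5.6] turn [ 0.25  0.04 -7.46] j6 -0.09
  shift [253.7  85.7   5.6] turn [ 6.0000e-02 -3.8000e-01  1.7254e+02] j6 -0.09
```

```bash
python3 -m jog '[{"xyz":[253.5,85.5,0],"delta_rot":[0,0,-7.4],"grip":-1},{"xyz":[253.5,85.5,0],"delta_rot":[0,0,-7.4],"grip":-1},{"xyz":[253.5,85.5,0],"delta_rot":[0,0,-7.4],"grip":-1},{"xyz":[253.5,85.5,0],"delta_rot":[0,0,-7.4],"grip":-1},{"xyz":[253.5,85.5,0],"delta_rot":[0,0,-7.4],"grip":-1},{"xyz":[253.5,85.5,0],"delta_rot":[0,0,-7.4],"grip":-1},{"xyz":[253.5,85.5,0],"delta_rot":[0,0,-7.4],"grip":-1},{"xyz":[253.5,85.5,0],"delta_rot":[0,0,-7.4],"grip":-1}]'; python3 -m jog '[{"xyz":[0,0,0],"delta_rot":[0,0,0],"grip":-1},{"xyz":[0,0,0],"delta_rot":[0,0,0],"grip":-1}]';python3 -c "
from h import *
st(); goto(.5958,.2918,.052,7.4)
im=snapshot('top');o=ortho('top',im,.45,.72,.12,.42,.06,2500);cv2.imwrite('pics/r1.png',cv2.cvtColor(o,cv2.COLOR_RGB2BGR))"
```

```text
time_s: 14.13
ee_pos: [0.5936, 0.2957, 0.1749]
eef_rot: [-2.068, -2.362, 0.002]
force: [0.0, -0.2, -0.4]
width: 0.0231
time_s: 14.3
ee_pos: [0.5928, 0.2907, 0.1753]
eef_rot: [-2.073, -2.358, 0.007]
force: [0.1, -0.3, -0.8]
width: 0.0227
t 14.3 grasp [592.6 290.6 121.3] F [ 0.1 -0.3 -0.8] w 22.7
  shift [ 0.8  3.4 69.3] turn [-0.25  0.08 -0.06] j6 0.2
  shift [ 0.8  3.4 69.3] turn [1.3000e-01 4.0000e-01 1.7994e+02] j6 0.2
```

View pics/r1.png

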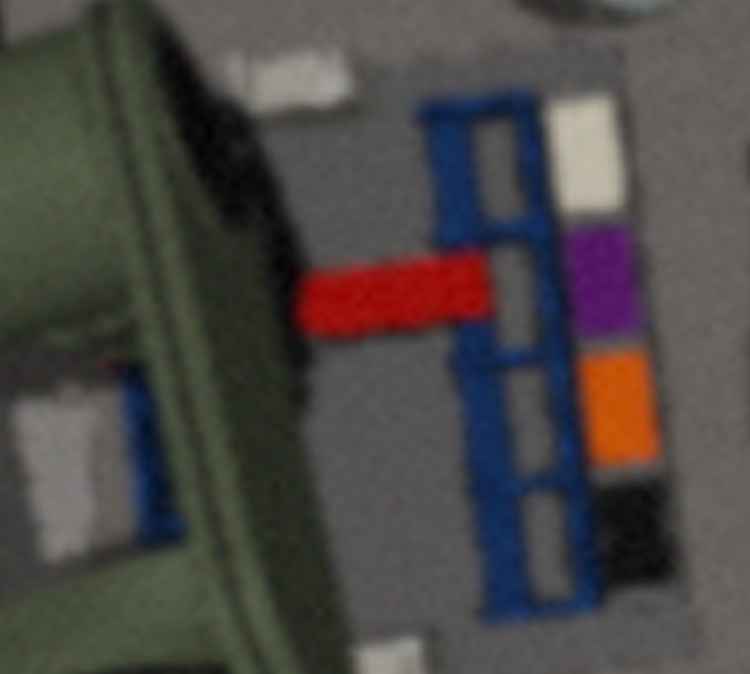

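```bash
python3 -m jog '[{"xyz":[1,3.5,30],"delta_rot":[0,0,0],"grip":-1},{"xyz":[1,3.5,45],"delta_rot":[0,0,0],"grip":-1},{"xyz":[1,3.5,55],"delta_rot":[0,0,0],"grip":-1},{"xyz":[1,3.5,64],"delta_rot":[0,0,0],"grip":-1},{"xyz":[1,3.5,69],"delta_rot":[0,0,0],"grip":-1},{"xyz":[1,3.5,72],"delta_rot":[0,0,0],"grip":-1},{"xyz":[1,3.5,72],"delta_rot":[0,0,0],"grip":-1}]';python3 -m jog '[{"xyz":[0,0,0],"delta_rot":[0,0,0],"grip":-0.1},{"xyz":[0,0,0],"delta_rot":[0,0,0],"grip":-0.1},{"xyz":[0,0,0],"delta_rot":[0,0,0],"grip":-0.1},{"xyz":[0,0,0],"delta_rot":[0,0,0],"grip":-0.1},{"xyz":[0,0,0],"delta_rot":[0,0,0],"grip":-0.1}]';python3 -m jog '[{"xyz":[0,0,-20],"delta_rot":[0,0,0],"grip":-0.1},{"xyz":[0,0,-40],"delta_rot":[0,0,0],"grip":-0.1},{"xyz":[0,0,-80],"delta_rot":[0,0,0],"grip":-0.1},{"xyz":[0,0,-120],"delta_rot":[0,0,0],"grip":1},{"xyz":[0,0,-120],"delta_rot":[0,0,0],"grip":1}]';python3 -c "
from h import *
st()
for n in ('top',):
  im=snapshot(n)
  try: print(blob(n,im,[.36,-.293],.02,'blue'))
  except Exception as e: print(e)
  try: print(blob(n,im,[.596,.292],.041,'red',.08))
  except Exception as e: print(e)
goto(.357,-.295,.16,-4.5)"
```

```text
time_s: 14.93
ee_pos: [0.5975, 0.2928, 0.1056]
eef_rot: [-2.075, -2.359, 0.0]
force: [-1.3, 0.2, -0.1]
width: 0.0227
time_s: 15.35
ee_pos: [0.5978, 0.2933, 0.1064]
eef_rot: [2.074, 2.359, 0.002]
force: [0.4, -0.0, 0.2]
width: 0.0385
time_s: 15.77
ee_pos: [0.6023, 0.2949, 0.2369]
eef_rot: [2.068, 2.352, 0.025]
force: [2.6, 0.2, 2.3]
width: 0.0616
t 15.77 grasp [603.2 295.2 182.9] F [2.6 0.2 2.3] w 61.6
(array([ 315.8, -299.1]), array([ 315.6, -300. ]), (150, 27), 'yaw of long axis from +y, deg (ccw+):', -4.3)
(array([599.5, 272. ]), array([599.9, 271.2]), (25, 110), 'yaw of long axis from +y, deg (ccw+):', 7.2)
  shift [-553.4 -317.7   13.5] turn [ 0.77 -0.24 11.86] j6 0.2
  shift [-553.4 -317.7   13.5] turn [   0.35    1.13 -168.14] j6 0.2
```

```bash
python3 -m jog '[{"xyz":[-280,-170,10],"delta_rot":[0,0,11.7],"grip":1},{"xyz":[-280,-170,10],"delta_rot":[0,0,11.7],"grip":1},{"xyz":[-280,-170,10],"delta_rot":[0,0,11.7],"grip":1},{"xyz":[-280,-170,10],"delta_rot":[0,0,11.7],"grip":1},{"xyz":[-280,-170,10],"delta_rot":[0,0,11.7],"grip":1},{"xyz":[-280,-170,10],"delta_rot":[0,0,11.7],"grip":1},{"xyz":[-280,-170,10],"delta_rot":[0,0,11.7],"grip":1},{"xyz":[-280,-170,10],"delta_rot":[0,0,11.7],"grip":1}]';python3 -c "
from h import *
st();goto(.316,-.299,.16,-4.3)"
```

```text
time_s: 16.48
ee_pos: [0.4628, -0.008, 0.215]
eef_rot: [-2.304, -2.135, 0.002]
force: [0.9, -0.5, 0.1]
width: 0.0855
t 16.48 grasp [462.7  -8.  161. ] F [ 0.9 -0.5  0.1] w 85.5
  shift [-301.3 -124.2    1.3] turn [-0.08  0.02 -0.06] j6 -0.13
  shift [-301.3 -124.2    1.3] turn [3.0000e-02 1.2000e-01 1.7994e+02] j6 -0.13
```

```bash
python3 -m jog '[{"xyz":[-301,-124,0],"delta_rot":[0,0,0],"grip":1},{"xyz":[-301,-124,0],"delta_rot":[0,0,0],"grip":1},{"xyz":[-301,-124,0],"delta_rot":[0,0,0],"grip":1},{"xyz":[-301,-124,0],"delta_rot":[0,0,0],"grip":1},{"xyz":[-301,-124,0],"delta_rot":[0,0,0],"grip":1},{"xyz":[-301,-124,0],"delta_rot":[0,0,0],"grip":1},{"xyz":[-301,-124,0],"delta_rot":[0,0,0],"grip":1},{"xyz":[-301,-124,0],"delta_rot":[0,0,0],"grip":1}]';python3 -m jog '[{"xyz":[0,0,0],"delta_rot":[0,0,0],"grip":1},{"xyz":[0,0,0],"delta_rot":[0,0,0],"grip":1},{"xyz":[0,0,0],"delta_rot":[0,0,0],"grip":1}]';python3 -c "
from h import *
st();goto(.316,-.299,.0245,-4.3)
print(blob('scene',snapshot('scene'),[.316,-.3],.02,'blue'))"
```

```text
time_s: 17.15
ee_pos: [0.3164, -0.299, 0.2156]
eef_rot: [2.305, 2.134, -0.001]
force: [0.3, -0.6, -0.3]
width: 0.085
time_s: 17.4
ee_pos: [0.3179, -0.2963, 0.2151]
eef_rot: [-2.304, -2.133, -0.001]
force: [-1.1, 0.4, 0.0]
width: 0.0848
t 17.4 grasp [ 317.9 -296.2  161.1] F [-1.1  0.4  0. ] w 84.8
  shift [ -3.1  -1.6 136.6] turn [-0.04 -0.1  -0.09] j6 -0.87
  shift [ -3.1  -1.6 136.6] turn [-1.6000e-01  7.0000e-02  1.7991e+02] j6 -0.87
(array([ 324.5, -292.6]), array([ 325. , -291.4]), (167, 39), 'yaw of long axis from +y, deg (ccw+):', -6.3)
```

```bash
python3 -m jog '[{"xyz":[-3,-1.5,100],"delta_rot":[0,0,0],"grip":1},{"xyz":[-3,-1.5,100],"delta_rot":[0,0,0],"grip":1},{"xyz":[-3,-1.5,100],"delta_rot":[0,0,0],"grip":1},{"xyz":[-3,-1.5,136],"delta_rot":[0,0,0],"grip":1},{"xyz":[-3,-1.5,136],"delta_rot":[0,0,0],"grip":1},{"xyz":[-3,-1.5,136],"delta_rot":[0,0,0],"grip":1},{"xyz":[-3,-1.5,136],"delta_rot":[0,0,0],"grip":1}]'; python3 -m jog '[{"xyz":[0,0,0],"delta_rot":[0,0,0],"grip":-1},{"xyz":[0,0,0],"delta_rot":[0,0,0],"grip":-1},{"xyz":[0,0,0],"delta_rot":[0,0,0],"grip":-1},{"xyz":[0,0,0],"delta_rot":[0,0,0],"grip":-1},{"xyz":[0,0,0],"delta_rot":[0,0,0],"grip":-1},{"xyz":[0,0,0],"delta_rot":[0,0,0],"grip":-1},{"xyz":[0,0,0],"delta_rot":[0,0,0],"grip":-1},{"xyz":[0,0,0],"delta_rot":[0,0,0],"grip":-1}]' 40; python3 -m jog '[{"xyz":[0,0,-130],"delta_rot":[0,0,0],"grip":-1},{"xyz":[0,0,-130],"delta_rot":[0,0,0],"grip":-1},{"xyz":[0,0,-130],"delta_rot":[0,0,0],"grip":-1},{"xyz":[0,0,-130],"delta_rot":[0,0,0],"grip":-1},{"xyz":[0,0,-130],"delta_rot":[0,0,0],"grip":-1},{"xyz":[0,0,-130],"delta_rot":[0,0,0],"grip":-1}]'; python3 -c "
from h import *
st();goto(.505,.038,.13,0)"
```

```text
time_s: 18.03
ee_pos: [0.3175, -0.2996, 0.0808]
eef_rot: [2.301, 2.137, -0.0]
force: [0.6, 0.4, 1.7]
width: 0.0855
time_s: 18.7
ee_pos: [0.3169, -0.3005, 0.0808]
eef_rot: [2.303, 2.134, -0.0]
force: [-0.9, 1.6, 6.8]
width: 0.0225
time_s: 19.2
ee_pos: [0.3162, -0.2996, 0.2095]
eef_rot: [-2.304, -2.135, -0.0]
force: [0.3, 1.1, -1.7]
width: 0.0228
t 19.2 grasp [ 316.2 -299.6  155.5] F [ 0.3  1.1 -1.7] w 22.8
  shift [350.9 162.6  25.5] turn [-0.01 -0.01 -4.36] j6 -0.88
  shift [350.9 162.6  25.5] turn [-1.0000e-02  1.0000e-02  1.7564e+02] j6 -0.88
```

```bash
python3 -m jog '[{"xyz":[300,140,0],"delta_rot":[0,0,-4.3],"grip":-1},{"xyz":[300,140,0],"delta_rot":[0,0,-4.3],"grip":-1},{"xyz":[300,140,0],"delta_rot":[0,0,-4.3],"grip":-1},{"xyz":[300,140,0],"delta_rot":[0,0,-4.3],"grip":-1},{"xyz":[300,140,0],"delta_rot":[0,0,-4.3],"grip":-1},{"xyz":[300,140,0],"delta_rot":[0,0,-4.3],"grip":-1},{"xyz":[300,140,0],"delta_rot":[0,0,-4.3],"grip":-1},{"xyz":[300,140,0],"delta_rot":[0,0,-4.3],"grip":-1}]';python3 -m jog '[{"xyz":[0,0,0],"delta_rot":[0,0,0],"grip":-1},{"xyz":[0,0,0],"delta_rot":[0,0,0],"grip":-1}]';python3 -c "
from h import *
st();goto(.505,.038,.065,0)"
```

```text
time_s: 19.87
ee_pos: [0.4775, -0.0088, 0.2067]
eef_rot: [-2.218, -2.217, 0.005]
force: [0.2, -0.1, -0.9]
width: 0.0228
time_s: 20.03
ee_pos: [0.4775, -0.0092, 0.2069]
eef_rot: [-2.214, -2.222, 0.006]
force: [0.1, -0.2, -2.2]
width: 0.0229
t 20.03 grasp [477.2  -9.2 152.9] F [ 0.1 -0.2 -2.2] w 22.9
  shift [47.  28.2 87.7] turn [-0.34 -0.05  0.22] j6 -0.2
  shift [47.  28.2 87.7] turn [ 8.0000e-02 -5.3000e-01 -1.7978e+02] j6 -0.2
```

```bash
python3 -m jog '[{"xyz":[47,28,30],"delta_rot":[0,0,0.2],"grip":-1},{"xyz":[47,28,30],"delta_rot":[0,0,0.2],"grip":-1},{"xyz":[47,28,50],"delta_rot":[0,0,0.2],"grip":-1},{"xyz":[47,28,70],"delta_rot":[0,0,0.2],"grip":-1},{"xyz":[47,28,87],"delta_rot":[0,0,0.2],"grip":-1},{"xyz":[47,28,90],"delta_rot":[0,0,0.2],"grip":-1},{"xyz":[47,28,92],"delta_rot":[0,0,0.2],"grip":-1},{"xyz":[47,28,93],"delta_rot":[0,0,0.2],"grip":-1}]'; python3 -m jog '[{"xyz":[0,0,2],"delta_rot":[0,0,0],"grip":-1},{"xyz":[0,0,2],"delta_rot":[0,0,0],"grip":-1},{"xyz":[0,0,2],"delta_rot":[0,0,0],"grip":-1}]';python3 -m jog '[{"xyz":[0,0,2],"delta_rot":[0,0,0],"grip":-1},{"xyz":[0,0,2],"delta_rot":[0,0,0],"grip":-1}]'
```

```text
time_s: 20.7
ee_pos: [0.5063, 0.0346, 0.1162]
eef_rot: [-2.227, -2.214, 0.002]
force: [0.2, 0.5, -1.0]
width: 0.0227
time_s: 20.95
ee_pos: [0.5075, 0.0353, 0.1157]
eef_rot: [2.226, 2.215, 0.002]
force: [0.5, 0.3, -0.4]
width: 0.023
time_s: 21.12
ee_pos: [0.507, 0.0356, 0.1131]
eef_rot: [2.226, 2.216, 0.001]
force: [0.6, -0.3, -1.4]
width: 0.0227
```

```bash
python3 -m jog '[{"xyz":[2,0,2],"delta_rot":[0,0,0],"grip":-1},{"xyz":[2,0,3],"delta_rot":[0,0,0],"grip":-1},{"xyz":[2,0,3],"delta_rot":[0,0,0],"grip":-1}]'; python3 -m jog '[{"xyz":[0,0,0],"delta_rot":[0,0,0],"grip":0},{"xyz":[0,0,0],"delta_rot":[0,0,0],"grip":0},{"xyz":[0,0,0],"delta_rot":[0,0,0],"grip":0},{"xyz":[0,0,0],"delta_rot":[0,0,0],"grip":0},{"xyz":[0,0,2],"delta_rot":[0,0,0],"grip":0},{"xyz":[0,0,5],"delta_rot":[0,0,0],"grip":0},{"xyz":[0,0,5],"delta_rot":[0,0,0],"grip":0}]';python3 -c "
from h import *
st(); goto(.545,.038,.051,0)
print(blob('scene',snapshot('scene'),[.507,.038],.05,'blue'))"
```

```text
time_s: 21.37
ee_pos: [0.5073, 0.0378, 0.1108]
eef_rot: [2.226, 2.217, 0.001]
force: [-1.7, -0.2, 6.2]
width: 0.023
time_s: 21.95
ee_pos: [0.5064, 0.0376, 0.104]
eef_rot: [-2.226, -2.216, 0.001]
force: [0.0, 0.5, 0.1]
width: 0.0425
t 21.95 grasp [506.3  37.6  50. ] F [0.  0.5 0.1] w 42.5
  shift [ 0.6 38.6 -1. ] turn [-0.08 -0.01 -0.26] j6 -0.09
  shift [ 0.6 38.6 -1. ] turn [-1.0000e-02  1.2000e-01  1.7974e+02] j6 -0.09
(array([515.3,  43. ]), array([515.3,  65.7]), (159, 37), 'yaw of long axis from +y, deg (ccw+):', -0.7)
```

```bash
python3 -m jog '[{"xyz":[0,7,-1],"delta_rot":[0,0,0],"grip":0},{"xyz":[0,14,-1],"delta_rot":[0,0,0],"grip":0},{"xyz":[0,21,-1],"delta_rot":[0,0,0],"grip":0},{"xyz":[0,28,-1],"delta_rot":[0,0,0],"grip":0},{"xyz":[0,35,-1],"delta_rot":[0,0,0],"grip":0},{"xyz":[0,42,-1],"delta_rot":[0,0,0],"grip":0},{"xyz":[0,48,-1],"delta_rot":[0,0,0],"grip":0},{"xyz":[0,48,-1],"delta_rot":[0,0,0],"grip":0}]';python3 -m jog '[{"xyz":[0,2,0],"delta_rot":[0,0,0],"grip":0},{"xyz":[0,4,0],"delta_rot":[0,0,0],"grip":0},{"xyz":[0,4,0],"delta_rot":[0,0,0],"grip":0}]'; python3 -m jog '[{"xyz":[0,2,0],"delta_rot":[0,0,0],"grip":0},{"xyz":[0,2,0],"delta_rot":[0,0,0],"grip":0}]'; python3 -m jog '[{"xyz":[0,2,0],"delta_rot":[0,0,0],"grip":0},{"xyz":[0,2,0],"delta_rot":[0,0,0],"grip":0}]'
```

```text
time_s: 22.67
ee_pos: [0.5567, 0.0372, 0.1061]
eef_rot: [2.225, 2.215, 0.002]
force: [1.2, -0.1, -0.6]
width: 0.0432
time_s: 22.92
ee_pos: [0.559, 0.0373, 0.1057]
eef_rot: [2.226, 2.217, 0.0]
force: [-0.2, -0.2, -0.4]
width: 0.0428
time_s: 23.08
ee_pos: [0.5608, 0.0373, 0.1057]
eef_rot: [-2.226, -2.216, 0.0]
force: [-0.6, -0.1, -0.1]
width: 0.0427
time_s: 23.25
ee_pos: [0.5616, 0.0374, 0.1055]
eef_rot: [-2.224, -2.215, 0.004]
force: [-5.2, -0.4, 3.7]
width: 0.0425
```

Contact exactly where expected; press to ~7 N, hold, back off, re-grip and pull out.

```bash
python3 -m jog '[{"xyz":[0,1,0],"delta_rot":[0,0,0],"grip":0},{"xyz":[0,1,0],"delta_rot":[0,0,0],"grip":0},{"xyz":[0,1.5,0],"delta_rot":[0,0,0],"grip":0},{"xyz":[0,1.5,0],"delta_rot":[0,0,0],"grip":0},{"xyz":[0,1.5,0],"delta_rot":[0,0,0],"grip":0},{"xyz":[0,1.5,0],"delta_rot":[0,0,0],"grip":0},{"xyz":[0,1.5,0],"delta_rot":[0,0,0],"grip":0},{"xyz":[0,1.5,0],"delta_rot":[0,0,0],"grip":0}]';python3 -m jog '[{"xyz":[0,-4,0],"delta_rot":[0,0,0],"grip":0},{"xyz":[0,-4,0],"delta_rot":[0,0,0],"grip":0},{"xyz":[0,-4,0],"delta_rot":[0,0,0],"grip":0},{"xyz":[0,-4,0],"delta_rot":[0,0,0],"grip":0},{"xyz":[0,-4,0],"delta_rot":[0,0,0],"grip":0},{"xyz":[0,-4,0],"delta_rot":[0,0,0],"grip":0},{"xyz":[0,-4,0],"delta_rot":[0,0,0],"grip":0}]';python3 -c "
from h import *
st()
print(blob('scene',snapshot('scene'),[.552,.038],.05,'blue'))"
```

```text
time_s: 23.92
ee_pos: [0.5619, 0.0374, 0.1052]
eef_rot: [-2.223, -2.214, 0.007]
force: [-7.6, -1.0, 5.1]
width: 0.0429
time_s: 24.5
ee_pos: [0.5607, 0.0373, 0.1059]
eef_rot: [2.226, 2.216, 0.001]
force: [-0.6, -0.1, 0.0]
width: 0.0426
t 24.5 grasp [560.7  37.3  51.9] F [-0.6 -0.1  0. ] w 42.6
(array([559.9,  62.9]), array([559.2,  61.7]), (118, 37), 'yaw of long axis from +y, deg (ccw+):', -5.1)
```

```bash
python3 -m jog '[{"xyz":[0,-8,-2.5],"delta_rot":[0,0,0],"grip":0},{"xyz":[0,-8,-2.5],"delta_rot":[0,0,0],"grip":0},{"xyz":[0,-8,-2.5],"delta_rot":[0,0,0],"grip":-1},{"xyz":[0,-8,-2.5],"delta_rot":[0,0,0],"grip":-1},{"xyz":[0,-8,-2.5],"delta_rot":[0,0,0],"grip":-1},{"xyz":[0,-8,-2.5],"delta_rot":[0,0,0],"grip":-1},{"xyz":[0,-8,-2.5],"delta_rot":[0,0,0],"grip":-1},{"xyz":[0,-8,-2.5],"delta_rot":[0,0,0],"grip":-1}]' 40;python3 -m jog '[{"xyz":[0,-5,0],"delta_rot":[0,0,0],"grip":-1},{"xyz":[0,-15,0],"delta_rot":[0,0,0],"grip":-1},{"xyz":[0,-30,0],"delta_rot":[0,0,0],"grip":-1},{"xyz":[0,-45,0],"delta_rot":[0,0,0],"grip":-1},{"xyz":[0,-50,0],"delta_rot":[0,0,0],"grip":-1},{"xyz":[0,-50,0],"delta_rot":[0,0,0],"grip":-1}]' ; python3 -m jog '[{"xyz":[0,0,-75],"delta_rot":[0,0,0],"grip":-1},{"xyz":[0,0,-75],"delta_rot":[0,0,0],"grip":-1},{"xyz":[0,0,-75],"delta_rot":[0,0,0],"grip":-1},{"xyz":[0,0,-75],"delta_rot":[0,0,0],"grip":-1},{"xyz":[0,0,-75],"delta_rot":[0,0,0],"grip":-1}]'; python3 -c "
from h import *
st(); goto(.5442,.2852,.125,7.4)"
```

```text
time_s: 25.22
ee_pos: [0.5522, 0.0374, 0.1086]
eef_rot: [-2.226, -2.216, 0.001]
force: [-3.3, -0.1, 5.5]
width: 0.023
time_s: 25.72
ee_pos: [0.5016, 0.0376, 0.1085]
eef_rot: [-2.226, -2.216, 0.001]
force: [-3.8, -0.5, 6.1]
width: 0.023
time_s: 26.13
ee_pos: [0.502, 0.0376, 0.1825]
eef_rot: [-2.226, -2.216, 0.001]
force: [-0.7, -0.1, -1.6]
width: 0.0226
t 26.13 grasp [502.   37.6 128.5] F [-0.7 -0.1 -1.6] w 22.6
  shift [247.8  41.    3.5] turn [-0.07 -0.01 -7.66] j6 -0.09
  shift [247.8  41.    3.5] turn [-2.0000e-02  1.0000e-01  1.7234e+02] j6 -0.09
```

```bash
python3 -m jog '[{"xyz":[248,41,0],"delta_rot":[0,0,-7.6],"grip":-1},{"xyz":[248,41,0],"delta_rot":[0,0,-7.6],"grip":-1},{"xyz":[248,41,0],"delta_rot":[0,0,-7.6],"grip":-1},{"xyz":[248,41,0],"delta_rot":[0,0,-7.6],"grip":-1},{"xyz":[248,41,0],"delta_rot":[0,0,-7.6],"grip":-1},{"xyz":[248,41,0],"delta_rot":[0,0,-7.6],"grip":-1},{"xyz":[248,41,0],"delta_rot":[0,0,-7.6],"grip":-1},{"xyz":[248,41,0],"delta_rot":[0,0,-7.6],"grip":-1}]'; python3 -m jog '[{"xyz":[0,0,0],"delta_rot":[0,0,0],"grip":-1},{"xyz":[0,0,0],"delta_rot":[0,0,0],"grip":-1},{"xyz":[0,0,0],"delta_rot":[0,0,0],"grip":-1}]';python3 -c "
from h import *
st(); goto(.5442,.2852,.052,7.4)"
```

```text
time_s: 26.8
ee_pos: [0.543, 0.2874, 0.1804]
eef_rot: [-2.068, -2.362, 0.006]
force: [0.6, -0.6, -1.2]
width: 0.0231
time_s: 27.05
ee_pos: [0.5441, 0.2837, 0.1823]
eef_rot: [-2.076, -2.357, 0.003]
force: [-1.3, 0.2, -0.3]
width: 0.0228
t 27.05 grasp [543.9 283.7 128.3] F [-1.3  0.2 -0.3] w 22.8
  shift [ 1.5  0.5 76.3] turn [-0.12  0.04 -0.16] j6 0.21
  shift [ 1.5  0.5 76.3] turn [6.0000e-02 1.9000e-01 1.7984e+02] j6 0.21
```

```bash
python3 -m jog '[{"xyz":[1.5,0.5,30],"delta_rot":[0,0,0],"grip":-1},{"xyz":[1.5,0.5,48],"delta_rot":[0,0,0],"grip":-1},{"xyz":[1.5,0.5,60],"delta_rot":[0,0,0],"grip":-1},{"xyz":[1.5,0.5,68],"delta_rot":[0,0,0],"grip":-1},{"xyz":[1.5,0.5,74],"delta_rot":[0,0,0],"grip":-1},{"xyz":[1.5,0.5,77],"delta_rot":[0,0,0],"grip":-1},{"xyz":[1.5,0.5,77],"delta_rot":[0,0,0],"grip":-1}]';python3 -m jog '[{"xyz":[0,0,0],"delta_rot":[0,0,0],"grip":-0.1},{"xyz":[0,0,0],"delta_rot":[0,0,0],"grip":-0.1},{"xyz":[0,0,0],"delta_rot":[0,0,0],"grip":-0.1},{"xyz":[0,0,0],"delta_rot":[0,0,0],"grip":-0.1},{"xyz":[0,0,0],"delta_rot":[0,0,0],"grip":-0.1}]';python3 -m jog '[{"xyz":[0,0,-20],"delta_rot":[0,0,0],"grip":-0.1},{"xyz":[0,0,-40],"delta_rot":[0,0,0],"grip":-0.1},{"xyz":[0,0,-80],"delta_rot":[0,0,0],"grip":-0.1},{"xyz":[0,0,-120],"delta_rot":[0,0,0],"grip":1},{"xyz":[0,0,-120],"delta_rot":[0,0,0],"grip":1},{"xyz":[0,0,-120],"delta_rot":[0,0,0],"grip":1}]';python3 -c "
from h import *
st()
im=snapshot('top')
for a in ([.56,-.3],.012,'green'),([.596,.292],.041,'red',.08),([.544,.285],.045,'blue',.06):
  try: print(blob('top',im,*a))
  except Exception as e: print(e)
goto(.5597,-.2995,.16,3.6)"
```

```text
time_s: 27.63
ee_pos: [0.5449, 0.2867, 0.1062]
eef_rot: [-2.075, -2.359, 0.0]
force: [0.7, -0.4, -0.8]
width: 0.0229
time_s: 28.05
ee_pos: [0.5451, 0.2872, 0.1069]
eef_rot: [2.074, 2.359, 0.002]
force: [-0.1, 0.2, -0.8]
width: 0.0385
time_s: 28.55
ee_pos: [0.547, 0.2879, 0.2309]
eef_rot: [2.071, 2.356, 0.012]
force: [-0.3, -0.4, -0.0]
width: 0.0732
t 28.55 grasp [547.5 288.  176.9] F [-0.3 -0.4 -0. ] w 73.2
(array([ 559.4, -299.5]), array([ 559.7, -299.7]), (23, 148), 'yaw of long axis from +y, deg (ccw+):', 3.5)
(array([599.8, 270.5]), array([599.8, 269.4]), (24, 107), 'yaw of long axis from +y, deg (ccw+):', 8.5)
(array([537.4, 269.1]), array([546.3, 269.5]), (64, 95), 'yaw of long axis from +y, deg (ccw+):', 8.4)
  shift [-583.8  -60.9   13.4] turn [ 0.18 -0.05  3.75] j6 0.22
  shift [-583.8  -60.9   13.4] turn [ 7.0000e-02  2.8000e-01 -1.7625e+02] j6 0.22
```

Green unmoved. Go there.

```bash
python3 -m jog '[{"xyz":[-292,-30,7],"delta_rot":[0,0,3.7],"grip":1},{"xyz":[-292,-30,7],"delta_rot":[0,0,3.7],"grip":1},{"xyz":[-292,-30,7],"delta_rot":[0,0,3.7],"grip":1},{"xyz":[-292,-30,7],"delta_rot":[0,0,3.7],"grip":1},{"xyz":[-292,-30,7],"delta_rot":[0,0,3.7],"grip":1},{"xyz":[-292,-30,7],"delta_rot":[0,0,3.7],"grip":1},{"xyz":[-292,-30,7],"delta_rot":[0,0,3.7],"grip":1},{"xyz":[-292,-30,7],"delta_rot":[0,0,3.7],"grip":1}]';python3 -c "
from h import *
st();goto(.5595,-.2995,.16,3.6)"
```

```text
time_s: 29.27
ee_pos: [0.5512, -0.0129, 0.217]
eef_rot: [-2.157, -2.283, 0.008]
force: [0.7, 0.3, 0.7]
width: 0.0854
t 29.27 grasp [551.  -13.1 163. ] F [0.7 0.3 0.7] w 85.4
  shift [-286.6   -8.     3.8] turn [-0.24  0.15 -0.35] j6 -0.23
  shift [-286.6   -8.     3.8] turn [  0.23   0.37 179.65] j6 -0.23
```

```bash
python3 -m jog '[{"xyz":[-286,-8,2],"delta_rot":[0,0,0],"grip":1},{"xyz":[-286,-8,2],"delta_rot":[0,0,0],"grip":1},{"xyz":[-286,-8,2],"delta_rot":[0,0,0],"grip":1},{"xyz":[-286,-8,2],"delta_rot":[0,0,0],"grip":1},{"xyz":[-286,-8,2],"delta_rot":[0,0,0],"grip":1},{"xyz":[-286,-8,2],"delta_rot":[0,0,0],"grip":1},{"xyz":[-286,-8,2],"delta_rot":[0,0,0],"grip":1},{"xyz":[-286,-8,2],"delta_rot":[0,0,0],"grip":1}]';python3 -m jog '[{"xyz":[0,0,0],"delta_rot":[0,0,0],"grip":1},{"xyz":[0,0,0],"delta_rot":[0,0,0],"grip":1},{"xyz":[0,0,0],"delta_rot":[0,0,0],"grip":1}]';python3 -c "
from h import *
st();goto(.5595,-.2995,.0235,3.5)
print(blob('scene',snapshot('scene'),[.56,-.3],.012,'green'))"
```

```text
time_s: 29.93
ee_pos: [0.5614, -0.2986, 0.2152]
eef_rot: [2.157, 2.284, -0.004]
force: [-1.0, 0.8, 0.2]
width: 0.0852
time_s: 30.18
ee_pos: [0.5622, -0.2904, 0.2159]
eef_rot: [-2.146, -2.29, -0.0]
force: [-0.2, 0.1, 1.1]
width: 0.0856
t 30.18 grasp [ 562.1 -290.3  161.9] F [-0.2  0.1  1.1] w 85.6
  shift [ -9.2  -3.  138.3] turn [-0.12 -0.14  0.23] j6 -0.68
  shift [ -9.2  -3.  138.3] turn [   0.21   -0.19 -179.77] j6 -0.68
(array([ 566.1, -296.9]), array([ 565.8, -295.9]), (28, 153), 'yaw of long axis from +y, deg (ccw+):', 2.7)
```

```bash
python3 -m jog '[{"xyz":[-9,-3,100],"delta_rot":[0,0,0.2],"grip":1},{"xyz":[-9,-3,100],"delta_rot":[0,0,0.2],"grip":1},{"xyz":[-9,-3,100],"delta_rot":[0,0,0.2],"grip":1},{"xyz":[-9,-3,138],"delta_rot":[0,0,0.2],"grip":1},{"xyz":[-9,-3,138],"delta_rot":[0,0,0.2],"grip":1},{"xyz":[-9,-3,138],"delta_rot":[0,0,0.2],"grip":1},{"xyz":[-9,-3,138],"delta_rot":[0,0,0.2],"grip":1}]'; python3 -m jog '[{"xyz":[0,0,0],"delta_rot":[0,0,0],"grip":-1},{"xyz":[0,0,0],"delta_rot":[0,0,0],"grip":-1},{"xyz":[0,0,0],"delta_rot":[0,0,0],"grip":-1},{"xyz":[0,0,0],"delta_rot":[0,0,0],"grip":-1},{"xyz":[0,0,0],"delta_rot":[0,0,0],"grip":-1},{"xyz":[0,0,0],"delta_rot":[0,0,0],"grip":-1},{"xyz":[0,0,0],"delta_rot":[0,0,0],"grip":-1},{"xyz":[0,0,0],"delta_rot":[0,0,0],"grip":-1}]' 40; python3 -m jog '[{"xyz":[0,0,-130],"delta_rot":[0,0,0],"grip":-1},{"xyz":[0,0,-130],"delta_rot":[0,0,0],"grip":-1},{"xyz":[0,0,-130],"delta_rot":[0,0,0],"grip":-1},{"xyz":[0,0,-130],"delta_rot":[0,0,0],"grip":-1},{"xyz":[0,0,-130],"delta_rot":[0,0,0],"grip":-1},{"xyz":[0,0,-130],"delta_rot":[0,0,0],"grip":-1}]'; python3 -c "
from h import *
st();goto(.512,.038,.15,0)"
```

```text
time_s: 30.82
ee_pos: [0.5611, -0.3011, 0.0807]
eef_rot: [2.151, 2.288, 0.0]
force: [-0.8, -0.9, 0.3]
width: 0.0855
time_s: 31.48
ee_pos: [0.5608, -0.302, 0.0804]
eef_rot: [2.153, 2.286, 0.0]
force: [-1.0, 0.4, 5.2]
width: 0.0222
time_s: 31.98
ee_pos: [0.5598, -0.3014, 0.2089]
eef_rot: [-2.153, -2.287, 0.0]
force: [-1.3, 1.0, -1.0]
width: 0.0226
t 31.98 grasp [ 559.8 -301.4  154.9] F [-1.3  1.  -1. ] w 22.6
  shift [341.6 -27.3   5. ] turn [-0.03 -0.02  3.44] j6 -0.69
  shift [341.6 -27.3   5. ] turn [ 3.0000e-02 -4.0000e-02 -1.7656e+02] j6 -0.69
```

```bash
python3 -m jog '[{"xyz":[300,-27,0],"delta_rot":[0,0,3.4],"grip":-1},{"xyz":[300,-27,0],"delta_rot":[0,0,3.4],"grip":-1},{"xyz":[300,-27,0],"delta_rot":[0,0,3.4],"grip":-1},{"xyz":[300,-27,0],"delta_rot":[0,0,3.4],"grip":-1},{"xyz":[300,-27,0],"delta_rot":[0,0,3.4],"grip":-1},{"xyz":[300,-27,0],"delta_rot":[0,0,3.4],"grip":-1},{"xyz":[300,-27,0],"delta_rot":[0,0,3.4],"grip":-1},{"xyz":[300,-27,0],"delta_rot":[0,0,3.4],"grip":-1}]';python3 -m jog '[{"xyz":[0,0,0],"delta_rot":[0,0,0],"grip":-1},{"xyz":[0,0,0],"delta_rot":[0,0,0],"grip":-1},{"xyz":[0,0,0],"delta_rot":[0,0,0],"grip":-1}]';python3 -c "
from h import *
st();goto(.511,.038,.063,0)"
```

```text
time_s: 32.65
ee_pos: [0.5111, 0.0018, 0.2055]
eef_rot: [-2.209, -2.221, 0.005]
force: [-0.6, -0.2, -1.5]
width: 0.0225
time_s: 32.9
ee_pos: [0.5148, -0.0047, 0.208]
eef_rot: [-2.22, -2.221, 0.003]
force: [-0.2, 0.2, -0.9]
width: 0.0225
t 32.9 grasp [514.7  -4.8 154. ] F [-0.2  0.2 -0.9] w 22.5
  shift [42.8 -3.6 91. ] turn [-0.13  0.02  0.  ] j6 -0.18
  shift [42.8 -3.6 91. ] turn [-3.0e-02 -2.0e-01 -1.8e+02] j6 -0.18
```

```bash
python3 -m jog '[{"xyz":[42.5,-3.5,30],"delta_rot":[0,0,0],"grip":-1},{"xyz":[42.5,-3.5,30],"delta_rot":[0,0,0],"grip":-1},{"xyz":[42.5,-3.5,50],"delta_rot":[0,0,0],"grip":-1},{"xyz":[42.5,-3.5,70],"delta_rot":[0,0,0],"grip":-1},{"xyz":[42.5,-3.5,85],"delta_rot":[0,0,0],"grip":-1},{"xyz":[42.5,-3.5,92],"delta_rot":[0,0,0],"grip":-1},{"xyz":[42.5,-3.5,94],"delta_rot":[0,0,0],"grip":-1},{"xyz":[42.5,-3.5,94],"delta_rot":[0,0,0],"grip":-1}]'; python3 -m jog '[{"xyz":[0,0,2],"delta_rot":[0,0,0],"grip":-1},{"xyz":[0,0,2],"delta_rot":[0,0,0],"grip":-1},{"xyz":[0,0,2],"delta_rot":[0,0,0],"grip":-1}]';python3 -m jog '[{"xyz":[0,0,2],"delta_rot":[0,0,0],"grip":-1},{"xyz":[0,0,2],"delta_rot":[0,0,0],"grip":-1}]'
```

```text
time_s: 33.57
ee_pos: [0.5116, 0.0378, 0.1147]
eef_rot: [-2.221, -2.22, 0.002]
force: [-0.4, -0.5, -0.2]
width: 0.0228
time_s: 33.82
ee_pos: [0.5123, 0.0385, 0.1142]
eef_rot: [2.22, 2.221, 0.002]
force: [-0.2, 0.6, -0.5]
width: 0.0226
time_s: 33.98
ee_pos: [0.5118, 0.0388, 0.1116]
eef_rot: [2.22, 2.222, 0.001]
force: [-0.1, 0.0, -0.2]
width: 0.022
```

```bash
python3 -m jog '[{"xyz":[0,0,2],"delta_rot":[0,0,0],"grip":-1},{"xyz":[0,0,2],"delta_rot":[0,0,0],"grip":-1},{"xyz":[0,0,2],"delta_rot":[0,0,0],"grip":-1}]'; python3 -m jog '[{"xyz":[0,0,0],"delta_rot":[0,0,0],"grip":0},{"xyz":[0,0,0],"delta_rot":[0,0,0],"grip":0},{"xyz":[0,0,0],"delta_rot":[0,0,0],"grip":0},{"xyz":[0,0,0],"delta_rot":[0,0,0],"grip":0},{"xyz":[0,0,3],"delta_rot":[0,0,0],"grip":0},{"xyz":[0,0,7],"delta_rot":[0,0,0],"grip":0},{"xyz":[0,0,7],"delta_rot":[0,0,0],"grip":0}]';python3 -c "
from h import *
st(); goto(.613,.038,.049,0)"
```

```text
time_s: 34.23
ee_pos: [0.5121, 0.0388, 0.1104]
eef_rot: [2.22, 2.222, 0.001]
force: [-1.5, 0.1, 6.5]
width: 0.0222
time_s: 34.82
ee_pos: [0.5109, 0.0388, 0.1012]
eef_rot: [-2.22, -2.221, 0.002]
force: [-0.2, 0.2, 0.4]
width: 0.0427
t 34.82 grasp [510.8  38.8  47.2] F [-0.2  0.2  0.4] w 42.7
  shift [ -0.9 102.1  -2. ] turn [-0.12 -0.01  0.04] j6 -0.09
  shift [ -0.9 102.1  -2. ] turn [ 2.0000e-02 -1.8000e-01 -1.7996e+02] j6 -0.09
```

```bash
python3 -m jog '[{"xyz":[0,7,-2],"delta_rot":[0,0,0],"grip":0},{"xyz":[0,14,-2],"delta_rot":[0,0,0],"grip":0},{"xyz":[0,21,-2],"delta_rot":[0,0,0],"grip":0},{"xyz":[0,28,-2],"delta_rot":[0,0,0],"grip":0},{"xyz":[0,35,-2],"delta_rot":[0,0,0],"grip":0},{"xyz":[0,42,-2],"delta_rot":[0,0,0],"grip":0},{"xyz":[0,49,-2],"delta_rot":[0,0,0],"grip":0},{"xyz":[0,56,-2],"delta_rot":[0,0,0],"grip":0}]';python3 -m jog '[{"xyz":[0,7,0],"delta_rot":[0,0,0],"grip":0},{"xyz":[0,14,0],"delta_rot":[0,0,0],"grip":0},{"xyz":[0,21,0],"delta_rot":[0,0,0],"grip":0},{"xyz":[0,28,0],"delta_rot":[0,0,0],"grip":0},{"xyz":[0,35,0],"delta_rot":[0,0,0],"grip":0},{"xyz":[0,39,0],"delta_rot":[0,0,0],"grip":0},{"xyz":[0,39,0],"delta_rot":[0,0,0],"grip":0},{"xyz":[0,39,0],"delta_rot":[0,0,0],"grip":0}]'; python3 -m jog '[{"xyz":[0,3,0],"delta_rot":[0,0,0],"grip":0},{"xyz":[0,3,0],"delta_rot":[0,0,0],"grip":0}]'; python3 -m jog '[{"xyz":[0,2,0],"delta_rot":[0,0,0],"grip":0},{"xyz":[0,2,0],"delta_rot":[0,0,0],"grip":0}]'
```

```text
time_s: 35.48
ee_pos: [0.5684, 0.0388, 0.1042]
eef_rot: [-2.22, -2.222, 0.0]
force: [-0.5, -1.0, 0.7]
width: 0.0424
time_s: 36.15
ee_pos: [0.6069, 0.0388, 0.1042]
eef_rot: [2.22, 2.222, 0.0]
force: [0.1, -0.7, 0.2]
width: 0.0426
time_s: 36.32
ee_pos: [0.6097, 0.0388, 0.1043]
eef_rot: [2.22, 2.222, 0.0]
force: [-0.9, -0.1, -0.4]
width: 0.043
time_s: 36.48
ee_pos: [0.6118, 0.0388, 0.1043]
eef_rot: [2.22, 2.222, 0.0]
force: [0.0, 0.1, -0.1]
width: 0.0426
```

```bash
python3 -m jog '[{"xyz":[0,2,0],"delta_rot":[0,0,0],"grip":0},{"xyz":[0,2,0],"delta_rot":[0,0,0],"grip":0}]'; python3 -m jog '[{"xyz":[0,1.5,0],"delta_rot":[0,0,0],"grip":0},{"xyz":[0,1.5,0],"delta_rot":[0,0,0],"grip":0}]'
```

```text
time_s: 36.65
ee_pos: [0.6133, 0.0388, 0.1042]
eef_rot: [-2.22, -2.222, 0.001]
force: [-1.9, 0.3, 1.3]
width: 0.0426
time_s: 36.82
ee_pos: [0.6137, 0.0389, 0.1039]
eef_rot: [-2.218, -2.221, 0.005]
force: [-4.8, -0.6, 3.2]
width: 0.0426
```

```bash
python3 -m jog '[{"xyz":[0,1,0],"delta_rot":[0,0,0],"grip":0},{"xyz":[0,1,0],"delta_rot":[0,0,0],"grip":0},{"xyz":[0,1.5,0],"delta_rot":[0,0,0],"grip":0},{"xyz":[0,1.5,0],"delta_rot":[0,0,0],"grip":0},{"xyz":[0,1.5,0],"delta_rot":[0,0,0],"grip":0},{"xyz":[0,1.5,0],"delta_rot":[0,0,0],"grip":0},{"xyz":[0,1.5,0],"delta_rot":[0,0,0],"grip":0},{"xyz":[0,1.5,0],"delta_rot":[0,0,0],"grip":0}]';python3 -m jog '[{"xyz":[0,-4,0],"delta_rot":[0,0,0],"grip":0},{"xyz":[0,-4,0],"delta_rot":[0,0,0],"grip":0},{"xyz":[0,-4,0],"delta_rot":[0,0,0],"grip":0},{"xyz":[0,-4,0],"delta_rot":[0,0,0],"grip":0},{"xyz":[0,-4,0],"delta_rot":[0,0,0],"grip":0},{"xyz":[0,-4,0],"delta_rot":[0,0,0],"grip":0},{"xyz":[0,-4,0],"delta_rot":[0,0,0],"grip":0}]';python3 -m jog '[{"xyz":[0,-8,-3],"delta_rot":[0,0,0],"grip":0},{"xyz":[0,-8,-3],"delta_rot":[0,0,0],"grip":0},{"xyz":[0,-8,-3],"delta_rot":[0,0,0],"grip":-1},{"xyz":[0,-8,-3],"delta_rot":[0,0,0],"grip":-1},{"xyz":[0,-8,-3],"delta_rot":[0,0,0],"grip":-1},{"xyz":[0,-8,-3],"delta_rot":[0,0,0],"grip":-1},{"xyz":[0,-8,-3],"delta_rot":[0,0,0],"grip":-1},{"xyz":[0,-8,-3],"delta_rot":[0,0,0],"grip":-1}]' 40
```

```text
time_s: 37.48
ee_pos: [0.6141, 0.0389, 0.1037]
eef_rot: [-2.216, -2.219, 0.008]
force: [-7.8, -0.3, 6.1]
width: 0.0428
time_s: 38.07
ee_pos: [0.6129, 0.0388, 0.1044]
eef_rot: [2.22, 2.222, 0.001]
force: [-0.1, 0.6, -0.1]
width: 0.0427
time_s: 38.73
ee_pos: [0.6043, 0.0388, 0.1076]
eef_rot: [-2.22, -2.222, 0.001]
force: [-3.7, 0.2, 5.0]
width: 0.0223
```

```bash
python3 -m jog '[{"xyz":[0,-5,0],"delta_rot":[0,0,0],"grip":-1},{"xyz":[0,-15,0],"delta_rot":[0,0,0],"grip":-1},{"xyz":[0,-30,0],"delta_rot":[0,0,0],"grip":-1},{"xyz":[0,-45,0],"delta_rot":[0,0,0],"grip":-1},{"xyz":[0,-60,0],"delta_rot":[0,0,0],"grip":-1},{"xyz":[0,-80,0],"delta_rot":[0,0,0],"grip":-1},{"xyz":[0,-100,0],"delta_rot":[0,0,0],"grip":-1},{"xyz":[0,-100,0],"delta_rot":[0,0,0],"grip":-1}]' ; python3 -m jog '[{"xyz":[0,0,-75],"delta_rot":[0,0,0],"grip":-1},{"xyz":[0,0,-75],"delta_rot":[0,0,0],"grip":-1},{"xyz":[0,0,-75],"delta_rot":[0,0,0],"grip":-1},{"xyz":[0,0,-75],"delta_rot":[0,0,0],"grip":-1},{"xyz":[0,0,-75],"delta_rot":[0,0,0],"grip":-1}]'; python3 -c "
from h import *
st(); goto(.6474,.2985,.125,7.4)"
```

```text
time_s: 39.4
ee_pos: [0.5029, 0.0388, 0.1076]
eef_rot: [2.22, 2.222, 0.0]
force: [-1.0, -0.4, 1.6]
width: 0.0225
time_s: 39.82
ee_pos: [0.5043, 0.0388, 0.1817]
eef_rot: [-2.22, -2.222, 0.0]
force: [0.4, 0.3, -0.5]
width: 0.0225
t 39.82 grasp [504.3  38.8 127.7] F [ 0.4  0.3 -0.5] w 22.5
  shift [259.6 143.3   2.7] turn [-0.03 -0.01 -7.36] j6 -0.1
  shift [259.6 143.3   2.7] turn [-1.0000e-02  4.0000e-02  1.7264e+02] j6 -0.1
```

```bash
python3 -m jog '[{"xyz":[259.5,143,0],"delta_rot":[0,0,-7.4],"grip":-1},{"xyz":[259.5,143,0],"delta_rot":[0,0,-7.4],"grip":-1},{"xyz":[259.5,143,0],"delta_rot":[0,0,-7.4],"grip":-1},{"xyz":[259.5,143,0],"delta_rot":[0,0,-7.4],"grip":-1},{"xyz":[259.5,143,0],"delta_rot":[0,0,-7.4],"grip":-1},{"xyz":[259.5,143,0],"delta_rot":[0,0,-7.4],"grip":-1},{"xyz":[259.5,143,0],"delta_rot":[0,0,-7.4],"grip":-1},{"xyz":[259.5,143,0],"delta_rot":[0,0,-7.4],"grip":-1}]'; python3 -m jog '[{"xyz":[0,0,0],"delta_rot":[0,0,0],"grip":-1},{"xyz":[0,0,0],"delta_rot":[0,0,0],"grip":-1},{"xyz":[0,0,0],"delta_rot":[0,0,0],"grip":-1}]';python3 -c "
from h import *
st(); goto(.6474,.2985,.052,7.4)"
```

```text
time_s: 40.48
ee_pos: [0.6479, 0.3042, 0.1783]
eef_rot: [-2.065, -2.364, -0.001]
force: [-0.1, -0.3, 0.4]
width: 0.0224
time_s: 40.73
ee_pos: [0.6462, 0.2968, 0.1805]
eef_rot: [-2.073, -2.359, 0.006]
force: [0.1, 0.2, -0.3]
width: 0.0227
t 40.73 grasp [646.1 296.7 126.5] F [ 0.1  0.2 -0.3] w 22.7
  shift [ 1.6  1.6 74.5] turn [-0.21  0.07 -0.01] j6 0.18
  shift [ 1.6  1.6 74.5] turn [1.1000e-01 3.3000e-01 1.7999e+02] j6 0.18
```

```bash
python3 -m jog '[{"xyz":[1.5,1,30],"delta_rot":[0,0,0],"grip":-1},{"xyz":[1.5,1,48],"delta_rot":[0,0,0],"grip":-1},{"xyz":[1.5,1,60],"delta_rot":[0,0,0],"grip":-1},{"xyz":[1.5,1,68],"delta_rot":[0,0,0],"grip":-1},{"xyz":[1.5,1,74],"delta_rot":[0,0,0],"grip":-1},{"xyz":[1.5,1,76],"delta_rot":[0,0,0],"grip":-1},{"xyz":[1.5,1,76],"delta_rot":[0,0,0],"grip":-1}]';python3 -m jog '[{"xyz":[0,0,0],"delta_rot":[0,0,0],"grip":-0.1},{"xyz":[0,0,0],"delta_rot":[0,0,0],"grip":-0.1},{"xyz":[0,0,0],"delta_rot":[0,0,0],"grip":-0.1},{"xyz":[0,0,0],"delta_rot":[0,0,0],"grip":-0.1},{"xyz":[0,0,0],"delta_rot":[0,0,0],"grip":-0.1}]';python3 -m jog '[{"xyz":[0,0,-20],"delta_rot":[0,0,0],"grip":-0.1},{"xyz":[0,0,-40],"delta_rot":[0,0,0],"grip":-0.1},{"xyz":[0,0,-80],"delta_rot":[0,0,0],"grip":-0.1},{"xyz":[0,0,-120],"delta_rot":[0,0,0],"grip":1},{"xyz":[0,0,-120],"delta_rot":[0,0,0],"grip":1},{"xyz":[0,0,-120],"delta_rot":[0,0,0],"grip":1}]';python3 -m jog '[{"xyz":[-220,-180,0],"delta_rot":[0,0,0],"grip":1},{"xyz":[-220,-180,0],"delta_rot":[0,0,0],"grip":1},{"xyz":[-220,-180,0],"delta_rot":[0,0,0],"grip":1},{"xyz":[-220,-180,0],"delta_rot":[0,0,0],"grip":1},{"xyz":[-220,-180,0],"delta_rot":[0,0,0],"grip":1},{"xyz":[-220,-180,0],"delta_rot":[0,0,0],"grip":1},{"xyz":[-220,-180,0],"delta_rot":[0,0,0],"grip":1},{"xyz":[-220,-180,0],"delta_rot":[0,0,0],"grip":1}]';python3 -c "
from h import *
st()
im=snapshot('top')
a=ortho('top',im,.45,.72,.12,.42,.04,2200);b=ortho('top',im,.36,.49,-.15,.15,.012,2200)
cv2.imwrite('pics/r2.png',cv2.cvtColor(a,cv2.COLOR_RGB2BGR));print(a.shape)
f=im.astype(int)
m=(f.min(2)>120); v,u=np.nonzero(m); P=back('top',np.c_[u,v],.012)[:,:2]; k=(np.abs(P[:,0]-.425)<.06)&(np.abs(P[:,1])<.14); P=P[k]
print('keeper',cv2.minAreaRect((P*1000).astype(np.float32)),P.mean(0))
print(recognise('top','keeper')[:2])"
```

```text
time_s: 41.32
ee_pos: [0.6484, 0.2996, 0.1065]
eef_rot: [2.073, 2.36, 0.0]
force: [0.4, -0.4, -1.7]
width: 0.0226
time_s: 41.73
ee_pos: [0.6468, 0.2999, 0.1069]
eef_rot: [-2.071, -2.36, 0.005]
force: [-5.2, -0.9, 0.6]
width: 0.0384
time_s: 42.23
ee_pos: [0.6511, 0.3011, 0.2335]
eef_rot: [2.068, 2.356, 0.017]
force: [0.5, -0.3, -0.4]
width: 0.0734
time_s: 42.9
ee_pos: [0.4942, 0.0548, 0.2248]
eef_rot: [-2.076, -2.354, 0.008]
force: [0.2, 1.0, -0.6]
width: 0.0855
t 42.9 grasp [493.9  54.7 170.8] F [ 0.2  1.  -0.6] w 85.5
(593, 660, 3)
keeper ((424.50506591796875, 3.6277847290039062), (25.71408462524414, 214.0218963623047), 4.302027225494385) [ 0.42524589 -0.01355338]
[{'xyz': [0.4241, -0.0248, 0.013], 'p': 0.63}]
```

View pics/r2.png

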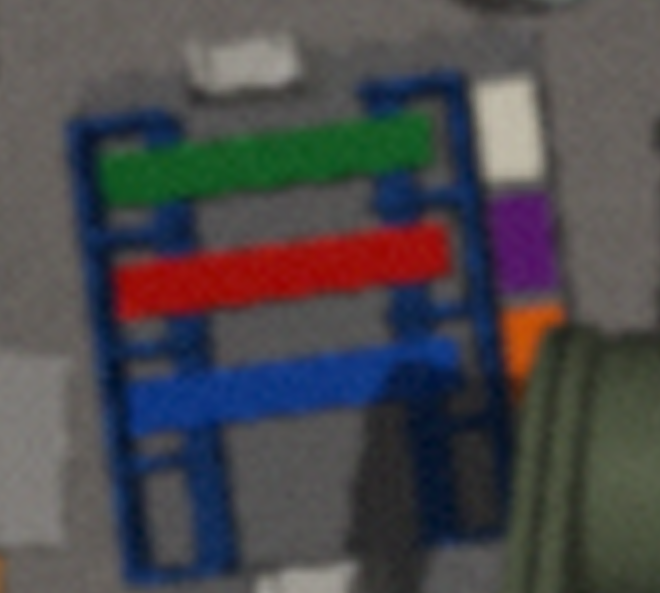

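```bash
python3 -c "
from h import *
im=cv2.imread('pics/top0.png')[...,::-1]; f=im.astype(int)
c=[]
for g in([.688,.304],[.452,.273]):
  v,u=np.nonzero(f.min(2)>115); P=back('top',np.c_[u,v],.066)[:,:2]; P=P[np.linalg.norm(P-g,axis=1)<.035]
  r=cv2.minAreaRect((P*1000).astype(np.float32)); print(len(P),r,P.mean(0)); c.append(P.mean(0))
d=c[0]-c[1]; print('dist',np.linalg.norm(d),'yaw',np.degrees(np.arctan2(d[1],d[0])),'mid',(c[0]+c[1])/2)
im=snapshot('top'); f=im.astype(int)
for q in('red',.041,[.596,.292]),('green',.037,[.647,.2985]),('blue',.045,[.544,.285]): print(blob('top',im,q[2],q[1],q[0],.085))
st();goto(.4245,.0036,.10,4.3)"
```

```text
65 ((686.7572021484375, 303.13134765625), (16.353660583496094, 45.52093505859375), 0.42262396216392517) [0.68680547 0.29965433]
73 ((451.7855529785156, 272.74786376953125), (18.177061080932617, 43.272762298583984), 7.578802585601807) [0.45236656 0.27311747]
dist 0.23593602279963996 yaw 6.457997163928538 mid [0.56958601 0.2863859 ]
(array([596.7, 292.2]), array([596.5, 292.6]), (25, 151), 'yaw of long axis from +y, deg (ccw+):', 8.0)
(array([647.5, 300.1]), array([647.9, 299.1]), (24, 150), 'yaw of long axis from +y, deg (ccw+):', 7.6)
(array([561.6, 299.3]), array([540.8, 299.3]), (124, 162), 'yaw of long axis from +y, deg (ccw+):', 20.2)
t 43.05 grasp [498.4  58.5 172.3] F [1.1 0.7 0.7] w 85.4
  shift [-45.  -80.4  72.2] turn [ 0.03 -0.03  3.09] j6 -0.19
  shift [-45.  -80.4  72.2] turn [ 4.0000e-02  5.0000e-02 -1.7691e+02] j6 -0.19
```

```bash
python3 -m jog '[{"xyz":[-45,-80.5,72],"delta_rot":[0,0,3],"grip":1},{"xyz":[-45,-80.5,72],"delta_rot":[0,0,3],"grip":1},{"xyz":[-45,-80.5,72],"delta_rot":[0,0,3],"grip":1},{"xyz":[-45,-80.5,72],"delta_rot":[0,0,3],"grip":1},{"xyz":[-45,-80.5,72],"delta_rot":[0,0,3],"grip":1},{"xyz":[-45,-80.5,72],"delta_rot":[0,0,3],"grip":1}]';python3 -c "
from h import *
st();goto(.4245,.0036,.0245,4.3)
im=snapshot('scene'); f=im.astype(int)
v,u=np.nonzero(f.min(2)>150); P=back('scene',np.c_[u,v],.012)[:,:2]; P=P[np.linalg.norm(P-[.43,.01],axis=1)<.13]; P=P[np.abs(P[:,0]-.43)<.04]
print(cv2.minAreaRect((P*1000).astype(np.float32)))"
```

```text
time_s: 43.55
ee_pos: [0.426, 0.004, 0.1549]
eef_rot: [2.131, 2.306, 0.002]
force: [1.6, 0.1, 0.1]
width: 0.0854
t 43.55 grasp [426.1   4.  100.9] F [1.6 0.1 0.1] w 85.4
  shift [-0.3 -1.7 76.4] turn [0.13 0.01 0.21] j6 -0.27
  shift [-0.3 -1.7 76.4] turn [-2.0000e-02  2.0000e-01 -1.7979e+02] j6 -0.27
((429.628173828125, 8.639419555664062), (78.90985107421875, 251.7906494140625), 0.15334346890449524)
```

```bash
python3 -m jog '[{"xyz":[0,-1.5,40],"delta_rot":[0,0,0],"grip":1},{"xyz":[0,-1.5,60],"delta_rot":[0,0,0],"grip":1},{"xyz":[0,-1.5,76],"delta_rot":[0,0,0],"grip":1},{"xyz":[0,-1.5,76],"delta_rot":[0,0,0],"grip":1},{"xyz":[0,-1.5,76],"delta_rot":[0,0,0],"grip":1}]'; python3 -m jog '[{"xyz":[0,0,0],"delta_rot":[0,0,0],"grip":-1},{"xyz":[0,0,0],"delta_rot":[0,0,0],"grip":-1},{"xyz":[0,0,0],"delta_rot":[0,0,0],"grip":-1},{"xyz":[0,0,0],"delta_rot":[0,0,0],"grip":-1},{"xyz":[0,0,0],"delta_rot":[0,0,0],"grip":-1},{"xyz":[0,0,0],"delta_rot":[0,0,0],"grip":-1},{"xyz":[0,0,0],"delta_rot":[0,0,0],"grip":-1},{"xyz":[0,0,0],"delta_rot":[0,0,0],"grip":-1}]' 60; python3 -m jog '[{"xyz":[0,0,-140],"delta_rot":[0,0,0],"grip":-1},{"xyz":[0,0,-140],"delta_rot":[0,0,0],"grip":-1},{"xyz":[0,0,-140],"delta_rot":[0,0,0],"grip":-1},{"xyz":[0,0,-140],"delta_rot":[0,0,0],"grip":-1},{"xyz":[0,0,-140],"delta_rot":[0,0,0],"grip":-1},{"xyz":[0,0,-140],"delta_rot":[0,0,0],"grip":-1}]'; python3 -c "
from h import *
st();goto(.5695,.288,.16,97.4)"
```

```text
time_s: 44.02
ee_pos: [0.4241, 0.0038, 0.0786]
eef_rot: [2.132, 2.307, 0.001]
force: [1.1, 0.3, 1.0]
width: 0.0853
time_s: 44.68
ee_pos: [0.4235, 0.0032, 0.0793]
eef_rot: [2.133, 2.305, 0.001]
force: [-1.1, 0.0, 6.6]
width: 0.0217
time_s: 45.18
ee_pos: [0.4228, 0.0033, 0.2185]
eef_rot: [2.133, 2.305, 0.001]
force: [-0.2, 0.9, -2.2]
width: 0.0217
t 45.18 grasp [422.8   3.3 164.5] F [-0.2  0.9 -2.2] w 21.7
  shift [272.5 168.4   4.7] turn [ 4.000e-02  9.000e-02 -9.296e+01] j6 -0.28
  shift [272.5 168.4   4.7] turn [ 8.000e-02 -4.000e-02  8.704e+01] j6 -0.28
```

```bash
python3 -m jog '[{"xyz":[136,84,0],"delta_rot":[0,0,-50],"grip":-1},{"xyz":[136,84,0],"delta_rot":[0,0,-50],"grip":-1},{"xyz":[136,84,0],"delta_rot":[0,0,-50],"grip":-1},{"xyz":[136,84,0],"delta_rot":[0,0,-50],"grip":-1},{"xyz":[136,84,0],"delta_rot":[0,0,-50],"grip":-1},{"xyz":[136,84,0],"delta_rot":[0,0,-50],"grip":-1},{"xyz":[136,84,0],"delta_rot":[0,0,-50],"grip":-1},{"xyz":[136,84,0],"delta_rot":[0,0,-50],"grip":-1}]';python3 -m jog '[{"xyz":[0,0,0],"delta_rot":[0,0,0],"grip":-1},{"xyz":[0,0,0],"delta_rot":[0,0,0],"grip":-1}]';python3 -c "
from h import *
st();goto(.5695,.288,.16,97.4)"
```

```text
time_s: 45.85
ee_pos: [0.4937, 0.1455, 0.2143]
eef_rot: [-0.953, -2.986, 0.005]
force: [0.4, 0.4, -2.8]
width: 0.0217
time_s: 46.02
ee_pos: [0.4948, 0.1451, 0.2163]
eef_rot: [-0.962, -2.987, 0.002]
force: [-0.6, 0.0, -1.9]
width: 0.0216
t 46.02 grasp [494.6 145.1 162.3] F [-0.6  0.  -1.9] w 21.6
  shift [ 22.8 159.6   1.9] turn [ -0.08  -0.21 -43.12] j6 -0.83
  shift [ 22.8 159.6   1.9] turn [-2.7000e-01  1.0000e-01  1.3688e+02] j6 -0.83
```

```bash
python3 -m jog '[{"xyz":[23,159.5,0],"delta_rot":[0,0,-43.1],"grip":-1},{"xyz":[23,159.5,0],"delta_rot":[0,0,-43.1],"grip":-1},{"xyz":[23,159.5,0],"delta_rot":[0,0,-43.1],"grip":-1},{"xyz":[23,159.5,0],"delta_rot":[0,0,-43.1],"grip":-1},{"xyz":[23,159.5,0],"delta_rot":[0,0,-43.1],"grip":-1},{"xyz":[23,159.5,0],"delta_rot":[0,0,-43.1],"grip":-1},{"xyz":[23,159.5,0],"delta_rot":[0,0,-43.1],"grip":-1},{"xyz":[23,159.5,0],"delta_rot":[0,0,-43.1],"grip":-1}]';python3 -m jog '[{"xyz":[0,0,0],"delta_rot":[0,0,0],"grip":-1},{"xyz":[0,0,0],"delta_rot":[0,0,0],"grip":-1},{"xyz":[0,0,0],"delta_rot":[0,0,0],"grip":-1}]';python3 -c "
from h import *
st();goto(.5695,.288,.105,97.4)"
```

```text
time_s: 46.68
ee_pos: [0.5696, 0.2883, 0.2173]
eef_rot: [0.2, -3.134, 0.001]
force: [1.0, 0.6, -2.6]
width: 0.0215
time_s: 46.93
ee_pos: [0.57, 0.288, 0.2184]
eef_rot: [-0.203, 3.135, 0.0]
force: [-0.6, -0.1, -1.5]
width: 0.0214
t 46.93 grasp [570.  288.  164.4] F [-0.6 -0.1 -1.5] w 21.4
  shift [ 0.5  0.  59.4] turn [0.   0.   0.01] j6 -1.37
  shift [ 0.5  0.  59.4] turn [-1.0000e-02  0.0000e+00 -1.7999e+02] j6 -1.37
```

Down to just above the prongs (underside ≈ 78 mm), then look.

```bash
python3 -m jog '[{"xyz":[0.5,0,30],"delta_rot":[0,0,0],"grip":-1},{"xyz":[0.5,0,45],"delta_rot":[0,0,0],"grip":-1},{"xyz":[0.5,0,60],"delta_rot":[0,0,0],"grip":-1},{"xyz":[0.5,0,60],"delta_rot":[0,0,0],"grip":-1},{"xyz":[0.5,0,60],"delta_rot":[0,0,0],"grip":-1},{"xyz":[0.5,0,60],"delta_rot":[0,0,0],"grip":-1}]';python3 -c "
from h import *
st()
im=snapshot('scene'); cv2.imwrite('pics/s4.png',cv2.resize(cv2.cvtColor(im[190:310,300:440],cv2.COLOR_RGB2BGR),None,fx=5,fy=5,interpolation=2))"
```

```text
time_s: 47.43
ee_pos: [0.5702, 0.2886, 0.1595]
eef_rot: [-0.206, 3.133, 0.001]
force: [0.4, 0.1, -1.7]
width: 0.0215
t 47.43 grasp [570.3 288.6 105.5] F [ 0.4  0.1 -1.7] w 21.5
```

View pics/s4.png

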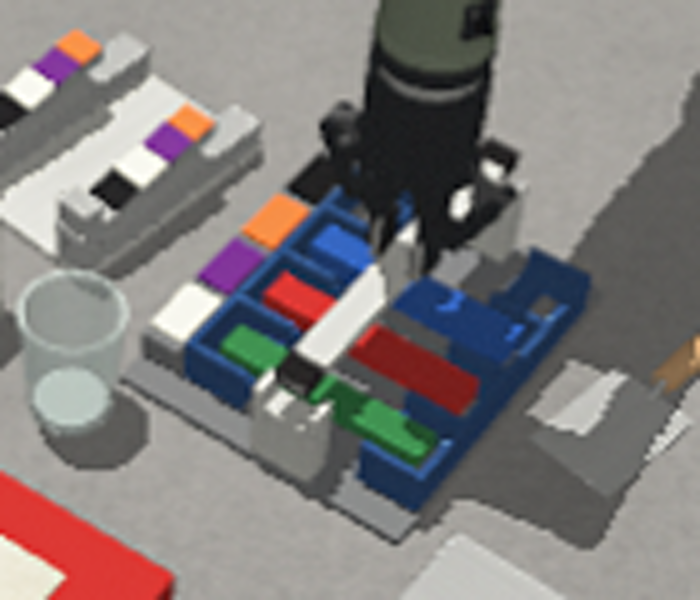

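```bash
python3 -m jog '[{"xyz":[0,0,5],"delta_rot":[0,0,0],"grip":-1},{"xyz":[0,0,10],"delta_rot":[0,0,0],"grip":-1},{"xyz":[0,0,15],"delta_rot":[0,0,0],"grip":-1},{"xyz":[0,0,20],"delta_rot":[0,0,0],"grip":-1},{"xyz":[0,0,20],"delta_rot":[0,0,0],"grip":-1}]'; python3 -m jog '[{"xyz":[0,0,2],"delta_rot":[0,0,0],"grip":-1},{"xyz":[0,0,2],"delta_rot":[0,0,0],"grip":-1}]'; python3 -m jog '[{"xyz":[0,0,2],"delta_rot":[0,0,0],"grip":-1},{"xyz":[0,0,2],"delta_rot":[0,0,0],"grip":-1}]'
```

```text
time_s: 47.9
ee_pos: [0.5685, 0.2881, 0.1365]
eef_rot: [0.207, -3.132, 0.001]
force: [-0.1, -0.1, -2.4]
width: 0.0217
time_s: 48.07
ee_pos: [0.5693, 0.2884, 0.1357]
eef_rot: [0.207, -3.134, 0.0]
force: [-0.3, 0.6, -1.7]
width: 0.0219
time_s: 48.23
ee_pos: [0.5698, 0.2886, 0.1345]
eef_rot: [-0.207, 3.134, 0.0]
force: [0.8, 0.4, -1.8]
width: 0.0215
```

```bash
python3 -m jog '[{"xyz":[0,0,2],"delta_rot":[0,0,0],"grip":-1},{"xyz":[0,0,2],"delta_rot":[0,0,0],"grip":-1},{"xyz":[0,0,2],"delta_rot":[0,0,0],"grip":-1}]'; python3 -c "
from h import *
st()
im=snapshot('scene'); cv2.imwrite('pics/s5.png',cv2.resize(cv2.cvtColor(im[190:310,300:440],cv2.COLOR_RGB2BGR),None,fx=5,fy=5,interpolation=2))"
```

```text
time_s: 48.48
ee_pos: [0.5699, 0.2886, 0.1344]
eef_rot: [-0.207, 3.134, 0.0]
force: [-3.3, -0.5, 6.6]
width: 0.0216
t 48.48 grasp [569.9 288.6  80.4] F [-3.3 -0.5  6.6] w 21.6
```

View pics/s5.png

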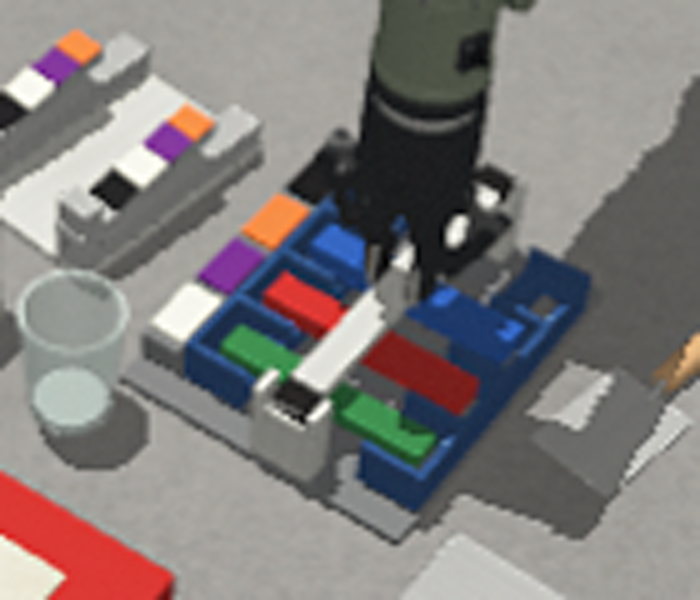

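```bash
python3 -m jog '[{"xyz":[0,0,-0.5],"delta_rot":[0,0,0],"grip":0},{"xyz":[0,0,-0.5],"delta_rot":[0,0,0],"grip":0},{"xyz":[0,0,-0.5],"delta_rot":[0,0,0],"grip":0},{"xyz":[0,0,-0.5],"delta_rot":[0,0,0],"grip":0},{"xyz":[0,0,-0.5],"delta_rot":[0,0,0],"grip":0},{"xyz":[0,0,-0.5],"delta_rot":[0,0,0],"grip":0}]'; python3 -m jog '[{"xyz":[0,0,-10],"delta_rot":[0,0,0],"grip":0},{"xyz":[0,0,-25],"delta_rot":[0,0,0],"grip":0},{"xyz":[0,0,-60],"delta_rot":[0,0,0],"grip":0},{"xyz":[0,0,-100],"delta_rot":[0,0,0],"grip":0},{"xyz":[0,0,-140],"delta_rot":[0,0,0],"grip":0},{"xyz":[0,0,-140],"delta_rot":[0,0,0],"grip":0},{"xyz":[0,0,-140],"delta_rot":[0,0,0],"grip":0}]'; python3 -c "
from h import *
st();goto(.40,.0,.25,97.4)"
```

```text
time_s: 49.03
ee_pos: [0.5695, 0.2885, 0.1326]
eef_rot: [0.207, -3.135, 0.0]
force: [0.3, -0.1, 0.7]
width: 0.043
time_s: 49.62
ee_pos: [0.5716, 0.2893, 0.2784]
eef_rot: [-0.206, 3.125, 0.004]
force: [0.3, -0.1, -1.3]
width: 0.0428
t 49.62 grasp [572.1 289.5 224.4] F [ 0.3 -0.1 -1.3] w 42.8
  shift [ 207.8 -264.2  -28.2] turn [0.11 0.56 0.15] j6 -1.37
  shift [ 207.8 -264.2  -28.2] turn [  -0.87    0.18 -179.85] j6 -1.37
```

```bash
python3 -m jog '[{"xyz":[205,-260,-25],"delta_rot":[0,0,0],"grip":0},{"xyz":[205,-260,-25],"delta_rot":[0,0,0],"grip":0},{"xyz":[205,-260,-25],"delta_rot":[0,0,0],"grip":0},{"xyz":[205,-260,-25],"delta_rot":[0,0,0],"grip":0},{"xyz":[205,-260,-25],"delta_rot":[0,0,0],"grip":0},{"xyz":[205,-260,-25],"delta_rot":[0,0,0],"grip":0},{"xyz":[205,-260,-25],"delta_rot":[0,0,0],"grip":0},{"xyz":[205,-260,-25],"delta_rot":[0,0,0],"grip":0}]'; python3 -m jog '[{"xyz":[0,0,0],"delta_rot":[0,0,0],"grip":0},{"xyz":[0,0,0],"delta_rot":[0,0,0],"grip":0},{"xyz":[0,0,0],"delta_rot":[0,0,0],"grip":0}]'; python3 -c "
from h import *
st()
im=snapshot('top');o=ortho('top',im,.43,.72,.12,.42,.06,1300)
im=snapshot('scene');c=cv2.resize(im[190:310,310:440],None,fx=3,fy=3,interpolation=2)
h=max(o.shape[0],c.shape[0]);z=np.zeros((h,o.shape[1]+c.shape[1],3),np.uint8);z[:o.shape[0],:o.shape[1]]=o;z[:c.shape[0],o.shape[1]:]=c
cv2.imwrite('pics/f.png',z[...,::-1])"
```

```text
time_s: 50.28
ee_pos: [0.3981, 0.0028, 0.2964]
eef_rot: [0.208, -3.132, -0.001]
force: [0.2, -0.3, 1.4]
width: 0.0428
time_s: 50.53
ee_pos: [0.4, 0.0039, 0.297]
eef_rot: [0.205, -3.134, -0.001]
force: [0.1, 0.3, 0.3]
width: 0.043
t 50.53 grasp [399.9   3.9 243. ] F [0.1 0.3 0.3] w 43.0
```

View pics/f.png

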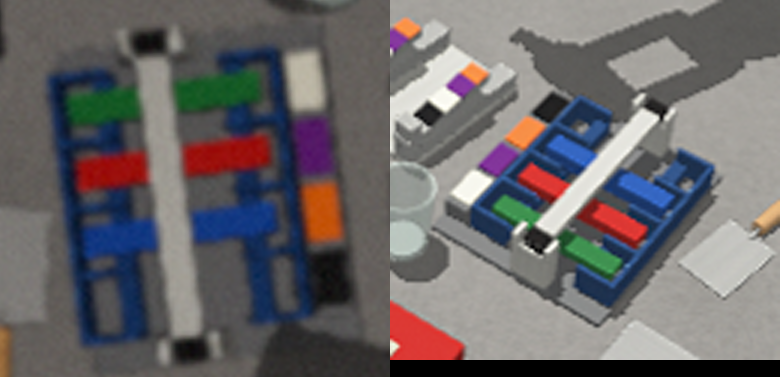

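The keeper lies in both notches, with its ends at (150,40) and (188,348) in the top view. Green, red and blue lie flat beside the white, purple and orange labels. I'll hand the job in.

```bash
python3 -c "
from rig import *
print(sign_off())"
```

```text
the job is handed in; nothing more can be done
None
```

I gauged the three bars that were there, racked them by colour band, laid the keeper across its posts and handed the job in at about 50 s. The yellow bar showed in neither camera view, so I passed over it.

| Bar | Band where it stopped | Push force | Rack pocket |
|---|---|---|---|
| Red | purple | about 7 N | purple label |
| Blue | orange | about 8 N | orange label |
| Green | white | about 8 N | white label |

- **Band reading:** I read the bands from the arm position where each bar stopped, not from a picture of the bands. I pushed each bar to the stop listed for it in the task. The red stop fixed the gauge's position, and blue and green then stopped within about 1 mm of where they should.
- **Red bar:** of the two red look-alikes I used the one farther to the robot's left.
- **Blue bar:** it was knocked about 4 cm aside during the run, so I measured it again before picking it up.
- **Last checks:** the final pictures show all three bars flat in their pockets and the keeper seated in both notches. The arm is clear and reads no contact force. Before the keeper went on, red and green measured within about 2 mm of their pocket centres.
- **Checks that failed or disagreed:**
  - The final measurement of blue failed because its colour merges with the blue rack, so its place is confirmed only by eye.
  - The side camera read positions 5 to 9 mm off the top one throughout because it also sees the bars' sides, so I relied on the top camera.
  - I did not measure the bystanders at the end; no unexpected forces showed near them.

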